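# Put away the key machine's jaw plates, spanners and collets

## Robot

A 6-joint arm with a two-finger parallel gripper is mounted at the origin on the work surface. World frame = base frame: x ahead of the robot, y to its left, z up, the work surface at z = 0. Lengths are in mm, angles in rad, forces in N, time in s.
With the tool pointing down it reaches from about 275 to 1000 mm from the base axis. Payload 8.4 kg.
Tool frame: the origin (TCP) lies midway between the tips of the shut fingers; the grasp point (between the pads) lies 19 mm behind it; z points along the fingers, y is the direction in which the jaws open and shut (so a half turn about z gives the same grasp; the last joint's range is limited). The gripper opens to 85 mm and grips with 20 to 120 N. Pads are 22 mm wide; open, the fingers measure 114 mm over their backs; the gripper's body (76 mm by 85 mm) begins 54 mm behind the grasp point. The pads swing forward as they close: fully open they stand 13 mm farther back than shut.
Start: joints at [-1.154, 0.353, 1.633, -0, 1.155, -0.002], TCP at [254.164, -570.989, 231.281] pointing down, gripper open.
Joint ranges: [-2.63, 2.63], [-0.92, 2.1], [0.06, 2.66], [-1.3, 4.44], [0, 2.69], [-3.02, 3.02]. Speed limits (rad/s): [2.22, 2.22, 2.79, 3.14, 3.14, 3.14].

## Interface

Orientations are given as [roll, pitch, yaw] about the fixed x, y, z axes, in that order (R = Rz(yaw) Ry(pitch) Rx(roll)).
In Python, from rig import * gives the robot as it stands.
- The arm moves only by the tool play_rows, never from a script. Its argument "moves" is a list of rows, each a list of 3 entries, a list of its own where there are three numbers: the shift along the tool's x, y, z in m, then the turn, a rotation vector about the tool's x, y, z in rad, then the opening in per cent of the stroke, from 0 (shut) to 100 (fully open). In form: [[[x, y, z], [rx, ry, rz], fingers], ...]. A call has 1 to 20 rows; each row shifts and turns the commanded pose from where the row before left it, along the tool's axes as they then stand; what a row does not reach is not made up. A row lasts 1/10 s, in which the tool goes at most 50 mm and 8.59 degrees, less where a joint would pass 70% of its speed; a pose out of reach is approached as far as the arm can. A call is refused whole if a number of a shift passes 0.05 or a number of a turn 0.15, either way. A call with a gripper value outside its range is refused whole. The fingers move at their own pace and stop on an object; "squeeze" is the grip in N (left out, the last holds). Time passes only in rows, so rows that do not move let the fingers close. It gives the time, the measured TCP pose, the force and the opening at its end, in the units of the state.
- sense(): the state, without advancing time (a new reading comes with each control period).
- grab_frame(name): name is "side" or "top"; returns a dict with "pixels" (480x640x3 uint8, red, green, blue), "intrinsics" (3x3 intrinsics, pixels), "R" (3x3) and "t" (3): a world point X has camera coordinates R X + t. Camera axes: x right, y down, z forward; pixel columns grow to the right and rows downward; lengths in mm; the calibration is good to about 2 mm. A picture is of the moment at which its call begins. There is no depth.
- sign_off(): hands the job in, once; it reports no verdict.
The state is a dict: "clock": time; "qpos": joint angles; "qvel": joint speeds; "joint_efforts": joint torques, N m; "eef_pos": TCP position; "tcp_rot": TCP orientation; "contact_force": force on the tool from outside, world axes, zero at the start; "wrist_torque": the same for the moment, N m; "opening": opening from 0.0 (shut) to 1.0 (fully open).
Only numpy, scipy, OpenCV 4.12 (cv2) and the standard library are available. Lean on these libraries where they do the work, as an engineer would, in place of code of your own. Each camera call takes 0.05 s, during which the arm holds its last target. There are 200 camera calls.

## Task

Put away the key machine's service parts. Lift the three jaw plates together as one pile and tilt it into the snug black box, end first under the orange lip and then laid down level, so that all three lie flat on one another inside; lay every spanner that is there flat in the tray compartment of its own colour with the steel head at the painted end, and stand every collet that is there in the hole of the wooden block that fits its diameter, fully down, in whatever order you like. Leave the mug, the oil can and the padlock alone.

Things in the scene. Friction and masses are not known exactly. Their poses are not given: they have to be found in the camera images.
- plate_box: Snug black box, fixed, open on top. Origin under its centre, x lengthwise. Inside 95 (x) by 61 mm; floor and walls 5 mm thick. Heights above the inner floor: -x end wall 36 mm, with an orange lip (underside at 30 mm) reaching 8 mm inward over the full width; +x end wall 14 mm; long sides are 20 mm long corner pieces, 16 mm, with a 55 mm finger notch between, open down to the floor
- plate1: Jaw plate, bright aluminium, 90 (x) by 56 (y) by 8 (z) mm, about 0.12 kg; origin at the centre of its underside. Starts in a pile of three on the bench, 24 mm high, plate1 lowest, plate3 on top, out of line by 1 mm or so. Gripped on the long sides with fingertips 2 mm over the bench and about 45 N, the pile lifts as one
- plate2: Jaw plate, brass, 90 (x) by 56 (y) by 8 (z) mm, about 0.12 kg; origin at the centre of its underside. Starts in a pile of three on the bench, 24 mm high, plate1 lowest, plate3 on top, out of line by 1 mm or so. Gripped on the long sides with fingertips 2 mm over the bench and about 45 N, the pile lifts as one
- plate3: Jaw plate, bright aluminium, 90 (x) by 56 (y) by 8 (z) mm, about 0.12 kg; origin at the centre of its underside. Starts in a pile of three on the bench, 24 mm high, plate1 lowest, plate3 on top, out of line by 1 mm or so. Gripped on the long sides with fingertips 2 mm over the bench and about 45 N, the pile lifts as one
- tray: Shallow grey tray fixed to the bench, 150 (x) by 166 (y) mm, floor 4 mm thick, walls and dividers 4 mm thick, tops 11 mm above the bench. Three compartments side by side in y, each 142 (x) by 50 (y) mm inside. In each, the 55 mm of floor at the +x end is painted red, yellow or blue. Origin: centre of the underside
- tray_red (a point): Centre of the floor (4 mm above the bench) of the red compartment, axes as the tray's; the painted end, where the spanner's head belongs, is at +x
- tray_yellow (a point): Centre of the floor (4 mm above the bench) of the yellow compartment, axes as the tray's; the painted end, where the spanner's head belongs, is at +x
- tray_blue (a point): Centre of the floor (4 mm above the bench) of the blue compartment, axes as the tray's; the painted end, where the spanner's head belongs, is at +x
- spanner_red: Pin spanner lying flat, 130 mm long: a red handle 96 long (x from -65 to +31 mm), 22 wide and 20 mm high, and a flat steel head, a disc 36 mm across and 9 mm thick, centred at x = +47 mm with two low pins on its top. About 0.14 kg, balanced between x = 0 and +20 mm. Origin: underside, the middle of its length; x towards the head. May be absent
- spanner_red_head (a point): Centre of the top of the red spanner's steel head, 9 mm above its underside
- spanner_yellow: Pin spanner lying flat, 130 mm long: a yellow handle 96 long (x from -65 to +31 mm), 22 wide and 20 mm high, and a flat steel head, a disc 36 mm across and 9 mm thick, centred at x = +47 mm with two low pins on its top. About 0.14 kg, balanced between x = 0 and +20 mm. Origin: underside, the middle of its length; x towards the head. May be absent
- spanner_yellow_head (a point): Centre of the top of the yellow spanner's steel head, 9 mm above its underside
- spanner_blue: Pin spanner lying flat, 130 mm long: a blue handle 96 long (x from -65 to +31 mm), 22 wide and 20 mm high, and a flat steel head, a disc 36 mm across and 9 mm thick, centred at x = +47 mm with two low pins on its top. About 0.14 kg, balanced between x = 0 and +20 mm. Origin: underside, the middle of its length; x towards the head. May be absent
- spanner_blue_head (a point): Centre of the top of the blue spanner's steel head, 9 mm above its underside
- block: Wooden block fixed to the bench, 60 (x) by 178 (y) by 35 (z) mm, with a row of four graded round holes along y, 25 mm deep, for parts of 22, 28, 34 and 40 mm (each hole is 3 mm wider than its part), the smallest at -y. Hole centres at y = -66, -31, +10 and +57 mm. Origin: centre of the underside
- block_hole0 (a point): Centre of the mouth (35 mm above the bench) of the hole for 22 mm parts, axes as the block's
- block_hole1 (a point): Centre of the mouth (35 mm above the bench) of the hole for 28 mm parts, axes as the block's
- block_hole2 (a point): Centre of the mouth (35 mm above the bench) of the hole for 34 mm parts, axes as the block's
- collet22: Upright brass cylinder (a collet), 22 mm across, 60 mm high, chamfered foot, 80 g. Origin: centre of its lower end. May be absent
- collet28: Upright bright steel cylinder (a collet), 28 mm across, 60 mm high, chamfered foot, 120 g. Origin: centre of its lower end. May be absent
- collet34: Upright blue cylinder (a collet), 34 mm across, 60 mm high, chamfered foot, 160 g. Origin: centre of its lower end. May be absent
- mug: Bystander: blue mug, 90 mm high; leave it alone
- oil_can: Bystander: red and yellow can, 130 mm high; leave it alone
- padlock: Bystander: brass padlock lying flat, 28 mm high; leave it alone
Not all that is in view belongs to the job. Several things have the shape of the spanner_red; the one meant has the colours described above. What is shaped like the plate3 but purple is not meant.

How it is judged (in metres and radians):
On the way, in this order (a step that is already met when the one before it is completed fails the run):
1. the three plates are lifted off the bench together as one pile, all at least 40 mm up (height (world z) of each of plate1, plate2, plate3 above 0.04 m and distance between plate1 and plate3 below 0.025 m and distance between plate1 and plate2 below 0.017 m and distance between plate2 and plate3 below 0.017 m), for 0.2 s.
2. the three plates lie flat on one another in the box, tucked under the lip (x of plate1 in the frame of plate_box between -0.006 and 0.006 m and y of plate1 in the frame of plate_box between -0.006 and 0.006 m and z of plate1 in the frame of plate_box between 0.002 and 0.0245 m and angle between each of plate1, plate2, plate3's own z axis and vertical below 0.06 rad and angle between the x axis of each of plate1, plate2, plate3 and the x axis of plate_box, either way round below 0.12 rad and x of plate2 in the frame of plate_box between -0.006 and 0.006 m and y of plate2 in the frame of plate_box between -0.006 and 0.006 m and z of plate2 in the frame of plate_box between 0.002 and 0.0245 m and x of plate3 in the frame of plate_box between -0.006 and 0.006 m and y of plate3 in the frame of plate_box between -0.006 and 0.006 m and z of plate3 in the frame of plate_box between 0.002 and 0.0245 m), for 0.2 s.
At the end, for the whole second after the job is handed in: Plates stacked flat in the box within 6 mm of its centre (tilt under 0.06, yaw within 0.12 rad); each spanner present flat in its colour's compartment within 10 mm lengthwise, 18 mm across, head at the painted end; each collet present in its own hole, 21 mm deep or more; all at rest (all of step 2 and linear speed of each of plate1, plate2, plate3, spanner_red, spanner_yellow, spanner_blue, collet22, collet28, collet34 below 0.02 m/s and x of spanner_red in the frame of tray_red between -0.01 and 0.01 m and y of spanner_red in the frame of tray_red between -0.018 and 0.018 m and z of spanner_red in the frame of tray_red below 0.004 m and angle between each of spanner_red, spanner_yellow, spanner_blue's own z axis and vertical below 0.06 rad and x of spanner_red_head in the frame of tray_red above 0.02 m and x of spanner_yellow in the frame of tray_yellow between -0.01 and 0.01 m and y of spanner_yellow in the frame of tray_yellow between -0.018 and 0.018 m and z of spanner_yellow in the frame of tray_yellow below 0.004 m and x of spanner_yellow_head in the frame of tray_yellow above 0.02 m and x of spanner_blue in the frame of tray_blue between -0.01 and 0.01 m and y of spanner_blue in the frame of tray_blue between -0.018 and 0.018 m and z of spanner_blue in the frame of tray_blue below 0.004 m and x of spanner_blue_head in the frame of tray_blue above 0.02 m and horizontal distance between collet22 and block_hole0 below 0.006 m and z of collet22 in the frame of block_hole0 below -0.021 m and angle between each of collet22, collet28, collet34's own z axis and vertical below 0.15 rad and horizontal distance between collet28 and block_hole1 below 0.006 m and z of collet28 in the frame of block_hole1 below -0.021 m and horizontal distance between collet34 and block_hole2 below 0.006 m and z of collet34 in the frame of block_hole2 below -0.021 m); the robot touches nothing.
It fails at once if the mug is shoved more than 30 mm or tipped over (distance of mug from where it was at the start of the episode above 0.03 m or angle between mug's own z axis and vertical above 0.5 rad).
It fails at once if the oil can is shoved more than 30 mm or tipped over (distance of oil_can from where it was at the start of the episode above 0.03 m or angle between oil_can's own z axis and vertical above 0.5 rad).
It fails at once if the padlock is shoved more than 30 mm or tipped over (distance of padlock from where it was at the start of the episode above 0.03 m or angle between padlock's own z axis and vertical above 0.5 rad).
Of spanner_red, spanner_yellow, spanner_blue only 2 to 3 are there at a start; the rules pass over those that are not, and their reading is None.
Of collet22, collet28, collet34 only 2 to 3 are there at a start; the rules pass over those that are not, and their reading is None.
At some moment in a run one of spanner_red, spanner_yellow, spanner_blue may be knocked a few centimetres aside while the robot is not near it.
It also fails if it takes over 208 s, if anything falls off the work surface, if the arm or the gripper's body presses on something with over 40 N, if the wrist force passes 120 N, or if a joint passes its speed limit or range.

## Working session

There is one attempt and no reset: what is moved stays moved. The work goes in short steps, Python scripts to look and compute and a tool call to move; the robot and the scene stay as the last step left them, time stands still between calls to the robot, and variables do not carry over. Pictures are saved under pics/ and viewed, about 12 in all and at most 16, crops included, and the job is handed in when it is done.

Besides the shell and the picture viewer there is one more tool, called after "Emit:" as name(argument=value, ...), one argument or row to a line, values as JSON. play_rows: Moves the arm, as the interface text tells. Its arguments: {"type":"object","properties":{"moves":{"type":"array"},"squeeze":{"type":"number"}},"required":["moves"]}

```bash
ls; mkdir -p pics
python3 - <<'E'
from rig import *
import cv2,numpy as np
print(sense())
for n in("top","side"):
    f=grab_frame(n); cv2.imwrite(f"pics/{n}0.png",f["pixels"][:,:,::-1]); print(n,f["intrinsics"],f["R"],f["t"], -np.array(f["R"]).T@np.array(f["t"]))
E
```

```text
pics
{'clock': 0.0, 'qpos': array([-1.15440170e+00,  3.53640788e-01,  1.63413841e+00,  1.18839863e-05,
        1.15520203e+00, -2.39195906e-03]), 'qvel': array([ 5.96340009e-04,  6.64784567e-04, -8.18811464e-05, -3.35234191e-04,
       -7.90708853e-04, -1.63506032e-03]), 'joint_efforts': array([-4.77987360e-04, -6.05259633e+01, -3.42067587e+01, -3.15373609e-05,
        9.51294496e-03,  8.99230344e-06]), 'eef_pos': array([ 253.97189539, -570.54781191,  230.56444992]), 'tcp_rot': array([-3.14020411e+00, -1.41870949e-05,  4.18781768e-01]), 'contact_force': array([-0.59222921,  0.22144337, -0.4096885 ]), 'wrist_torque': array([ 0.01568485, -0.02851633, -0.05282347]), 'opening': 0.9991911550530088}
top [[470.96552989   0.         318.07562023]
 [  0.         470.96552989 239.77631439]
 [  0.           0.           1.        ]] [[ 0.02235881 -0.99974799 -0.00200846]
 [-0.99425024 -0.02202534 -0.10479191]
 [ 0.10472127  0.00433994 -0.99449214]] [ -10.98878022  509.31666464 1007.37426351] [ 401.14040092   -4.1400836  1055.17598694]
side [[449.09438465   0.         316.13611417]
 [  0.         449.09438465 243.81516861]
 [  0.           0.           1.        ]] [[-0.86627115 -0.49956194 -0.003487  ]
 [-0.29786244  0.52209024 -0.79918693]
 [ 0.4010639  -0.69127394 -0.60107245]] [463.75289201 196.15815914 868.91728297] [111.67254621 729.92090337 680.66638682]
```

View pics/top0.png

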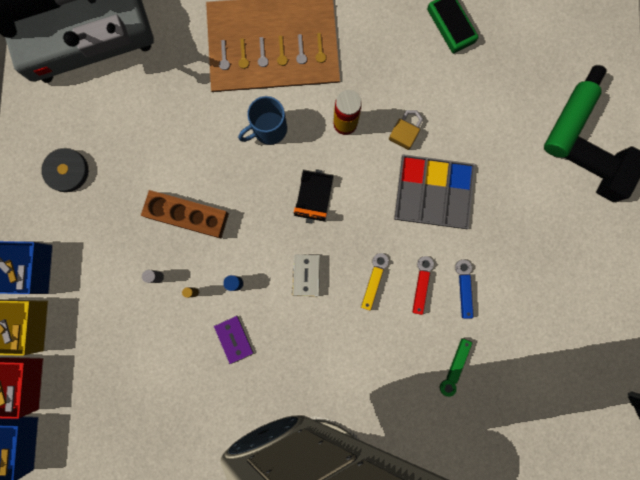

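View pics/side0.png

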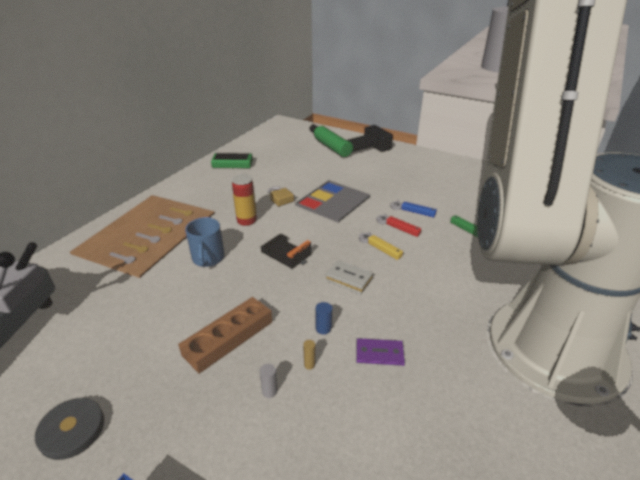

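```bash
cat > h.py <<'E'
from rig import *
import cv2,numpy as np
def cast(f,uv,z):
    uv=np.atleast_2d(uv).astype(float); R=np.array(f["R"]);t=np.array(f["t"])
    d=np.c_[uv,np.ones(len(uv))]@np.linalg.inv(f["intrinsics"]).T@R
    c=-R.T@t; return (c+d*((z-c[2])/d[:,2])[:,None])[:,:2]
def proj(f,X):
    p=(np.atleast_2d(X)@np.array(f["R"]).T+f["t"])@np.array(f["intrinsics"]).T; return p[:,:2]/p[:,2:]
def mask(f,lo,hi,box=None):
    m=cv2.inRange(cv2.cvtColor(f["pixels"],cv2.COLOR_RGB2HSV),np.array(lo),np.array(hi))
    if box: b=np.zeros_like(m); x0,y0,x1,y1=box; b[y0:y1,x0:x1]=255; m&=b
    n,l,s,c=cv2.connectedComponentsWithStats(m)
    k=1+np.argmax(s[1:,4]); return (l==k)
def meas(f,m,z):
    # world-plane centroid, axis angle, extents
    v,u=np.nonzero(m); P=cast(f,np.c_[u,v],z); c=P.mean(0)
    w,V=np.linalg.eigh(np.cov(P.T)); a=V[:,1]
    e=np.sqrt(12*w)
    r=cv2.minAreaRect(P.astype(np.float32))
    return c.round(1),round(float(np.arctan2(a[1],a[0])),3),e.round(1),[np.round(x,1) for x in r]
def crop(f,name,x0,y0,x1,y1,s):
    cv2.imwrite(f"pics/{name}.png",cv2.resize(np.ascontiguousarray(f["pixels"][y0:y1,x0:x1,::-1]),None,fx=s,fy=s,interpolation=cv2.INTER_CUBIC))
E
python3 - <<'E'
from h import *
f=grab_frame("top"); hsv=cv2.cvtColor(f["pixels"],cv2.COLOR_RGB2HSV)
crop(f,"c1",135,150,485,330,2.25)
for n,lo,hi,b,z in [("spY",(20,130,90),(35,255,255),(355,255,395,315),20),("spR",(0,150,80),(8,255,255),(400,255,440,320),20),("spB",(100,120,60),(130,255,255),(450,260,485,325),20),
 ("paintR",(0,130,60),(8,255,255),(395,150,480,215),4),("paintY",(20,130,80),(35,255,255),(395,150,480,215),4),("paintB",(100,120,50),(130,255,255),(395,150,480,215),4),
 ("lip",(5,150,90),(18,255,255),(285,195,340,225),41),("col34",(100,120,30),(130,255,255),(215,270,250,300),60),("boxblack",(0,0,0),(180,255,45),(285,165,340,225),19)]:
    print(n,meas(f,mask(f,lo,hi,b),z))
for u,v in [(307,275),(290,275),(319,256),(152,276),(190,293),(313,185),(320,170),(440,215),(280,230)]: print((u,v),hsv[v,u])
E
```

```text
spY (array([ 406.8, -119.6]), 2.845, array([23.1, 94.3]), [array([ 407.1, -119.7]), array([23.1, 95.3]), np.float64(73.2)])
spR (array([ 400.7, -226.5]), 2.969, array([23.6, 93.5]), [array([ 400.5, -226.5]), array([23.6, 94.5]), np.float64(80.4)])
spB (array([ 394.5, -324.5]), -3.084, array([24.4, 92.2]), [array([ 394.2, -324.4]), array([91.7, 24.3]), np.float64(3.2)])
paintR (array([ 676.7, -212. ]), 3.063, array([48.4, 56.3]), [array([ 676.7, -211.9]), array([48.5, 56.4]), np.float64(83.9)])
paintY (array([ 670.6, -265.8]), 3.017, array([48.7, 57.1]), [array([ 670.7, -265.7]), array([48.5, 56.9]), np.float64(83.5)])
paintB (array([ 664.5, -319.7]), 3.033, array([47.3, 55.9]), [array([ 664.6, -319.7]), array([47.2, 55.9]), np.float64(83.5)])
lip (array([568.3,  19.7]), 1.408, array([11.5, 69.6]), [array([566.8,  19.7]), array([70.6, 13.9]), np.float64(80.5)])
col34 (array([411.1, 180.4]), 1.611, array([26.7, 30.5]), [array([411.5, 180.4]), array([27.3, 31.8]), np.float64(1.3)])
boxblack (array([620.3,  10.5]), 2.982, array([67.6, 85.2]), [array([621.3,  10.7]), array([68.6, 86.7]), np.float64(80.5)])
(307, 275) [23 23 89]
(290, 275) [ 21  42 183]
(319, 256) [ 22  35 133]
(152, 276) [  7  16 142]
(190, 293) [ 20 192 158]
(313, 185) [ 0 18 14]
(320, 170) [21 36 99]
(440, 215) [10 17 88]
(280, 230) [ 20  41 181]
```

View pics/c1.png

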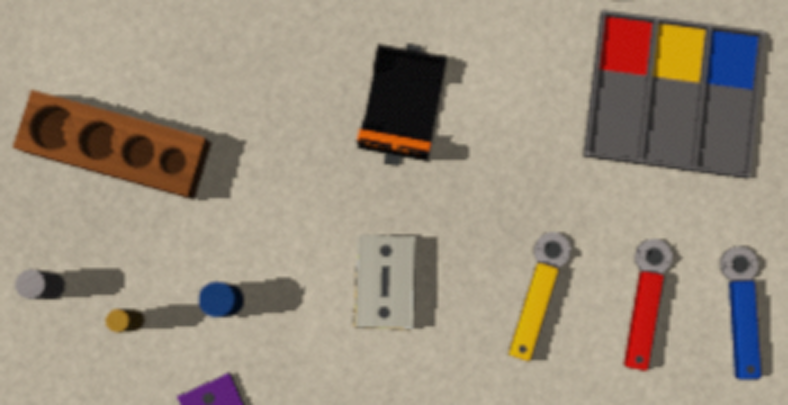

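Run:
```python
from h import *
f=grab_frame("top"); g=grab_frame("side")
np.save("f0.npy",f,allow_pickle=True); np.save("g0.npy",g,allow_pickle=True)
def c(f,x0,y0,w=100,h=75): return cv2.resize(np.ascontiguousarray(f["pixels"][y0:y0+h,x0:x0+w,::-1]),(400,300),interpolation=cv2.INTER_CUBIC)
cv2.imwrite("pics/c2.png",np.vstack([np.hstack([c(f,264,157),c(g,240,215)]),np.hstack([c(f,136,175),c(g,176,294)])]))
cam=np.array([401.,-4])
for n,lo,hi,b,R in [("c22",(15,100,40),(30,255,255),(178,280,205,305),11),("c34",(100,80,15),(130,255,255),(215,270,250,300),17),("c28",(0,0,80),(180,26,255),(138,262,165,290),14)]:
    m=mask(f,lo,hi,b); v,u=np.nonzero(m); P=cast(f,np.c_[u,v],60); d=P.mean(0)-cam; d/=np.linalg.norm(d); e=np.array([-d[1],d[0]])
    a=P@d; s=P@e; print(n,m.sum(),"axis",d.round(2),"ext",np.ptp(a).round(1),np.ptp(s).round(1),"centre",(d*(a.max()+1-R)+e*(s.max()+s.min())/2).round(1))
h=cv2.cvtColor(f["pixels"],cv2.COLOR_RGB2HSV)
m=mask(f,(0,0,60),(180,32,255),(285,248,330,302)); print("pile",meas(f,m,24))
print(h[265:285:4,285:330:3,1])
m=mask(f,(5,110,40),(20,255,255),(136,185,235,245)); print("block",meas(f,m,35))
m=mask(g,(5,150,90),(18,255,255),(280,235,320,265)); print("lip side",meas(g,m,41))
```

```text
c22 101 axis [-0.04  1.  ] ext 25.2 21.0 centre [389.5 273.6]
c34 228 axis [0.05 1.  ] ext 38.8 30.2 centre [410.6 180.9]
c28 132 axis [0.06 1.  ] ext 26.2 25.6 centre [421.3 357.2]
pile (array([432.8,  24.8]), -3.095, array([52.4, 84.8]), [array([432. ,  26.2]), array([87.2, 54.7]), np.float64(1.3)])
[[43 41 41 32 30 29 31 32 30 29 31 32 44 46 49]
 [40 42 43 29 30 30 33  8 32 32 30 35 47 41 47]
 [41 41 40 34 31 30 30  4 32 31 31 32 44 46 42]
 [41 42 42 32 31 33 31  4 29 31 32 35 46 42 45]
 [39 41 43 36 32 30 30 17 30 32 31 24 47 49 44]]
block (array([560. , 294.9]), 1.325, array([ 62.9, 178.8]), [array([560.7, 296.4]), array([180.2,  61.5]), np.float64(75.7)])
lip side (array([568. ,  38.4]), 1.377, array([12.5, 64.4]), [array([567.8,  31.6]), array([66.9, 14. ]), np.float64(81.7)])
```

View pics/c2.png

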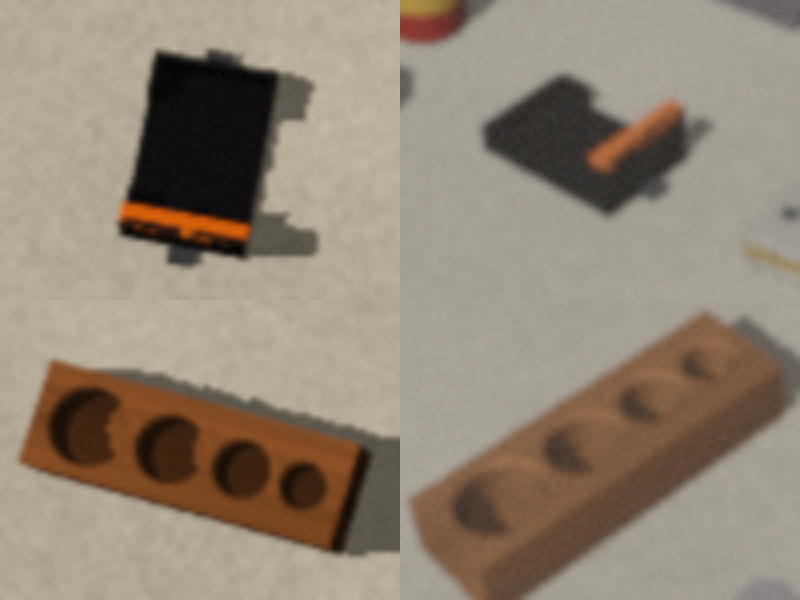

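```bash
cat > ov.py <<'E'
from h import *
f=np.load("f0.npy",allow_pickle=True).item(); g=np.load("g0.npy",allow_pickle=True).item()
def W(c,yaw,pts):
    p=np.array(pts,float); R=np.array([[np.cos(yaw),-np.sin(yaw)],[np.sin(yaw),np.cos(yaw)]]); return np.c_[p[:,:2]@R.T+c,p[:,2]]
def rect(x0,x1,y0,y1,z): return [(x0,y0,z),(x1,y0,z),(x1,y1,z),(x0,y1,z)]
def circ(y,r,z): return [(r*np.cos(t),y+r*np.sin(t),z) for t in np.linspace(0,6.28,25)]
def tile(f,x0,y0,polys,w=100,h=75,s=4):
    im=cv2.resize(np.ascontiguousarray(f["pixels"][y0:y0+h,x0:x0+w,::-1]),None,fx=s,fy=s,interpolation=cv2.INTER_CUBIC)
    for P,col in polys: cv2.polylines(im,[np.round((proj(f,P)-[x0,y0]+.5)*s).astype(np.int32)],True,col,1)
    return im
E
python3 - <<'E'
from ov import *
m=mask(f,(0,0,60),(180,38,255),(285,248,330,302)).astype(np.uint8); m=cv2.morphologyEx(m,cv2.MORPH_CLOSE,np.ones((9,9)))>0; print("pile",meas(f,m,24))
B=((612.3,12.2),-0.165); K=((560.7,296.4),-0.250); P=((432,26.),0.03)
G=(0,255,0);C=(255,255,0);M=(255,0,255)
bx=[(W(*B,rect(-52.5,52.5,-35.5,35.5,0)),G),(W(*B,rect(-52.5,-39.5,-35.5,35.5,41)),C),(W(*B,rect(47.5,52.5,-35.5,35.5,19)),M)]
bk=[(W(*K,rect(-30,30,-89,89,35)),G)]+[(W(*K,circ(y,r/2+1.5,35)),C) for y,r in((-66,22),(-31,28),(10,34),(57,40))]
cv2.imwrite("pics/c3.png",np.vstack([np.hstack([tile(f,264,157,bx),tile(g,240,215,bx)]),np.hstack([tile(f,136,175,bk),tile(f,260,240,[(W(*P,rect(-45,45,-28,28,24)),G),(W(*P,rect(-45,45,-28,28,0)),M)])])]))
E
```

```text
pile (array([433.8,  25.1]), -3.094, array([56.4, 88.7]), [array([433.1,  26.2]), array([89.4, 59.1]), np.float64(1.3)])
```

View pics/c3.png

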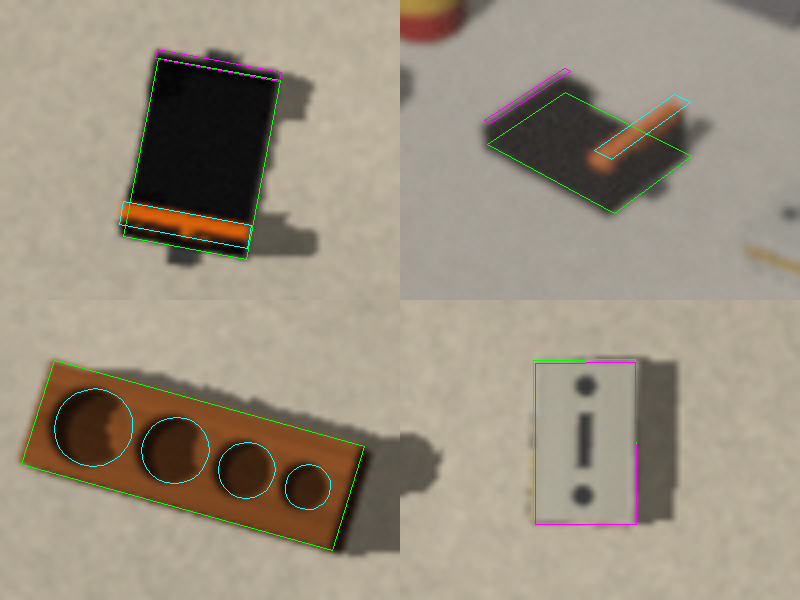

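Emit:
play_rows(
  moves=[
    [[0.02,-0.0236,0],[0,0,0],100],
    [[0.02,-0.0236,0],[0,0,0],100],
    [[0.02,-0.0236,0],[0,0,0],100],
    [[0.02,-0.0236,0],[0,0,0],100],
    [[0.02,-0.0236,0],[0,0,0],100],
    [[0.02,-0.0236,0],[0,0,0],100],
    [[0.02,-0.0236,0],[0,0,0],100],
    [[0.02,-0.0236,0],[0,0,0],100],
    [[0.02,-0.0236,0],[0,0,0],100],
    [[0.02,-0.0236,0],[0,0,0],100],
    [[0.02,-0.0236,0],[0,0,0],100],
    [[0.02,-0.0236,0],[0,0,0],100],
    [[0.02,-0.0236,0],[0,0,0],100],
    [[0.02,-0.0236,0],[0,0,0],100],
    [[0.02,-0.0236,0],[0,0,0],100],
    [[0.02,-0.0236,0],[0,0,0],100],
    [[0.02,-0.0236,0],[0,0,0],100],
    [[0.02,-0.0236,0],[0,0,0],100],
    [[0.02,-0.0236,0],[0,0,0],100],
    [[0.02,-0.0236,0],[0,0,0],100],
  ],
  squeeze=45,
)

```text
clock: 2.25
eef_pos: [427.8, 24.2, 231.4]
tcp_rot: [3.141, -0.0, 0.419]
contact_force: [0.9, -0.1, -1.0]
opening: 1.002
```

Emit:
play_rows(
  moves=[
    [[0,0,0.02],[0,0,0.13],100],
    [[0,0,0.02],[0,0,0.13],100],
    [[0,0,0.02],[0,0,0.13],100],
    [[0,0,0],[0,0,0],100],
    [[0,0,0],[0,0,0],100],
  ],
)

```text
clock: 2.75
eef_pos: [427.6, 22.9, 171.5]
tcp_rot: [3.142, 0.001, 0.033]
contact_force: [0.7, 0.5, 0.3]
opening: 0.996
```

```bash
cat >> h.py <<'E'
from scipy.spatial.transform import Rotation as Ro
def to(x,y,z,yaw=None):
    s=sense(); R=Ro.from_euler("xyz",s["tcp_rot"]); d=R.inv().apply(np.array([x,y,z])-s["eef_pos"])/1000
    print("t",round(s["clock"],1),"pos",s["eef_pos"].round(1),"rpy",s["tcp_rot"].round(3),"F",s["contact_force"].round(1),"op",round(s["opening"],3))
    print("shift",d.round(4),end=" ")
    if yaw is not None: print("turn",(R.inv()*Ro.from_euler("xyz",[np.pi,0,yaw])).as_rotvec().round(3))
E
python3 -c "
from h import *
to(432.3,26.2,100,0.035)"
```

```text
t 2.8 pos [427.6  22.9 171.5] rpy [3.142e+00 1.000e-03 3.300e-02] F [0.7 0.5 0.3] op 0.996
shift [ 0.0049 -0.0032  0.0715] turn [ 0.     0.001 -0.002]
```

Emit:
play_rows(
  moves=[
    [[0.005,-0.0033,0.02],[0,0,0],100],
    [[0,0,0.028],[0,0,0],100],
    [[0,0,0.028],[0,0,0],100],
    [[0,0,0.028],[0,0,0],100],
    [[0,0,0.028],[0,0,0],100],
    [[0,0,0.02],[0,0,0],100],
    [[0,0,0.01],[0,0,0],100],
    [[0,0,0.005],[0,0,0],100],
    [[0,0,0.004],[0,0,0],100],
    [[0,0,0.0025],[0,0,0],100],
    [[0,0,0],[0,0,0],100],
    [[0,0,0],[0,0,0],100],
  ],
)

```text
clock: 3.95
eef_pos: [432.9, 26.3, -1.7]
tcp_rot: [-3.142, -0.001, 0.029]
contact_force: [0.2, 0.1, 0.3]
opening: 1.0
```

Emit:
play_rows(
  moves=[
    [[0,0,0],[0,0,0],0],
    [[0,0,0],[0,0,0],0],
    [[0,0,0],[0,0,0],0],
    [[0,0,0],[0,0,0],0],
    [[0,0,0],[0,0,0],0],
    [[0,0,0],[0,0,0],0],
    [[0,0,0],[0,0,0],0],
    [[0,0,0],[0,0,0],0],
    [[0,0,0],[0,0,0],0],
    [[0,0,0],[0,0,0],0],
  ],
)

```text
clock: 4.95
eef_pos: [432.9, 26.5, -1.8]
tcp_rot: [-3.141, -0.001, 0.028]
contact_force: [-0.4, 2.2, 7.6]
opening: 0.646
```

Emit:
play_rows(
  moves=[
    [[0,0,-0.004],[0,0,0],0],
    [[0,0,-0.01],[0,0,0],0],
    [[0,0,-0.02],[0,0,0],0],
    [[0,0,-0.02],[0,0,0],0],
    [[0,0,-0.02],[0,0,0],0],
    [[0,0,-0.02],[0,0,0],0],
    [[0,0,-0.02],[0,0,0],0],
    [[0,0,0],[0,0,0],0],
    [[0,0,0],[0,0,0],0],
    [[0,0,0],[0,0,0],0],
  ],
)

```text
clock: 5.95
eef_pos: [431.7, 26.3, 111.0]
tcp_rot: [3.142, 0.001, 0.029]
contact_force: [0.7, 0.4, -3.4]
opening: 0.644
```

Run:
```python
from h import *
f=grab_frame("top"); g=grab_frame("side")
s=sense(); print(s["eef_pos"],s["contact_force"],s["opening"])
p=proj(g,[432,26,112])[0].astype(int); print(p)
def c(f,x0,y0,w=80,h=60): return cv2.resize(np.ascontiguousarray(f["pixels"][y0:y0+h,x0:x0+w,::-1]),(400,300),interpolation=cv2.INTER_CUBIC)
cv2.imwrite("pics/p1.png",np.hstack([c(f,270,245),c(g,p[0]-40,p[1]-30)]))
```

```text
[431.69256688  26.263228   110.79777012] [-0.12790379 -0.14468204 -3.49528425] 0.6480045859271677
[351 239]
```

View pics/p1.png

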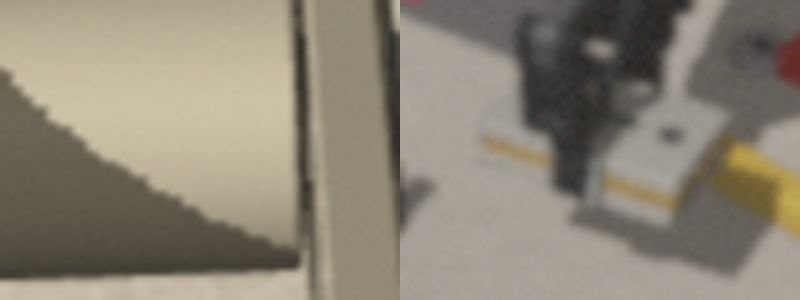

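Run:
```python
from ov import *
g=grab_frame("side"); s=sense(); x,y,z=s["eef_pos"]; yaw=s["tcp_rot"][2]
p=[(W((x,y),yaw,rect(-45,45,-28,28,z+1.8+h)),c) for h,c in((0,(0,255,0)),(24,(255,0,255)))]
cv2.imwrite("pics/p2.png",np.hstack([tile(g,311,209,[],80,60,5),tile(g,311,209,p,80,60,5)]))
```

```text
(no output)
```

View pics/p2.png

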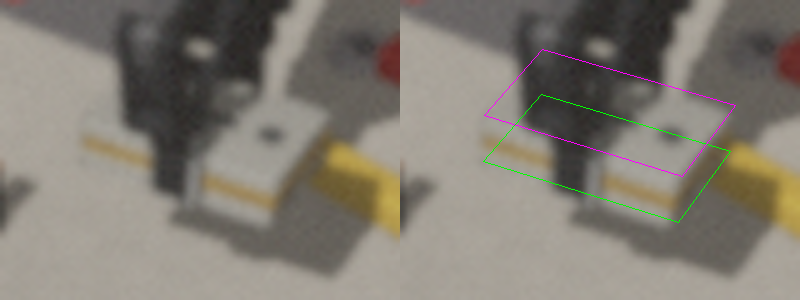

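Emit:
play_rows(
  moves=[
    [[0.0195,0.0021,0],[0,0,0],0],
    [[0.0195,0.0021,0],[0,0,0],0],
    [[0.0195,0.0021,0],[0,0,0],0],
    [[0.0195,0.0021,0],[0,0,0],0],
    [[0.0195,0.0021,0],[0,0,0],0],
    [[0.0195,0.0021,0],[0,0,0],0],
    [[0.0195,0.0021,0],[0,0,0],0],
    [[0.0195,0.0021,0],[0,0,0],0],
    [[0.0195,0.0021,0],[0,0,0],0],
    [[0.0195,0.0021,0],[0,0,0],0],
    [[0,0,0],[0,0,0.097],0],
    [[0,0,0],[0,0,0.097],0],
    [[0,0,0],[0,0.1,0],0],
    [[0,0,0],[0,0.1,0],0],
    [[0,0,0],[0,0.1,0],0],
    [[0,0,0],[0,0,0],0],
    [[0,0,0],[0,0,0],0],
    [[0,0,0],[0,0,0],0],
  ],
)

```text
clock: 7.9
eef_pos: [629.2, 10.9, 112.0]
tcp_rot: [-3.142, -0.299, -0.165]
contact_force: [0.2, 0.8, -4.3]
opening: 0.647
```

```bash
cat >> h.py <<'E'
BC=np.array([612.2,13.4]); BY=-0.165
def inbox(bx,by,z):
    s=sense(); c,n=np.cos(BY),np.sin(BY); T=np.array([[c,-n],[n,c]])
    print("box xy",((s["eef_pos"][:2]-BC)@T).round(1)); w=BC+T@[bx,by]; to(w[0],w[1],z,None)
E
python3 -c "
from h import *
inbox(14.7,0,60); print(); g=grab_frame('side')
p=proj(g,[612,13,60])[0].astype(int); crop(g,'p3',p[0]-64,p[1]-54,p[0]+64,p[1]+42,5)"
```

```text
box xy [17.2  0.3]
t 7.9 pos [629.2  10.9 112. ] rpy [-3.142 -0.299 -0.165] F [ 0.2  0.8 -4.3] op 0.647
shift [-0.0177  0.0003  0.0489]
```

View pics/p3.png

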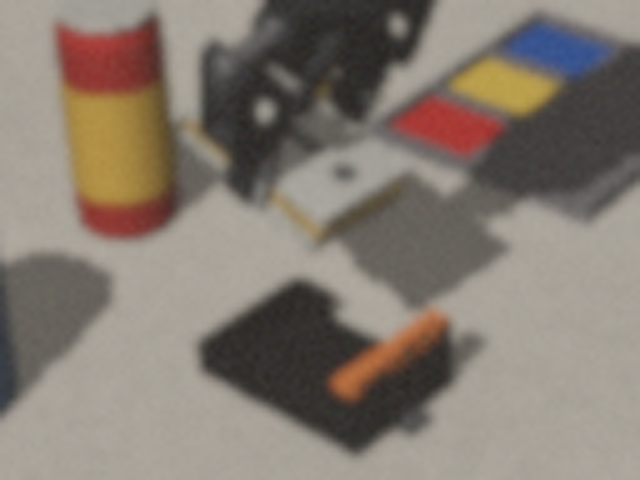

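Emit:
play_rows(
  moves=[
    [[-0.0045,0.0003,0.0132],[0,0,0],0],
    [[-0.0045,0,0.0132],[0,0,0],0],
    [[-0.0045,0,0.0132],[0,0,0],0],
    [[-0.0045,0,0.0132],[0,0,0],0],
    [[-0.0045,0,0.0132],[0,0,0],0],
    [[-0.0045,0,0.0132],[0,0,0],0],
    [[0,0,0],[0,0,0],0],
    [[0,0,0],[0,0,0],0],
  ],
)

```text
clock: 8.75
eef_pos: [625.5, 11.1, 27.7]
tcp_rot: [3.141, -0.299, -0.165]
contact_force: [0.0, 0.5, -3.1]
opening: 0.648
```

Emit:
play_rows(
  moves=[
    [[-0.0003,0,0.001],[0,0,0],0],
    [[-0.0003,0,0.001],[0,0,0],0],
    [[-0.0003,0,0.001],[0,0,0],0],
    [[-0.0003,0,0.001],[0,0,0],0],
    [[-0.0003,0,0.001],[0,0,0],0],
    [[-0.0003,0,0.001],[0,0,0],0],
    [[-0.0003,0,0.001],[0,0,0],0],
    [[0,0,0],[0,0,0],0],
    [[0,0,0],[0,0,0],0],
  ],
)

```text
clock: 9.65
eef_pos: [625.7, 11.0, 20.8]
tcp_rot: [3.142, -0.3, -0.165]
contact_force: [0.1, 0.1, -3.6]
opening: 0.646
```

```bash
python3 -c "
from h import *
inbox(14.7,0,18)"
```

```text
box xy [13.7 -0.1]
t 9.7 pos [625.7  11.   20.8] rpy [ 3.142 -0.3   -0.165] F [ 0.1  0.1 -3.6] op 0.646
shift [ 0.0001 -0.0001  0.0029]
```

No contact yet, as predicted (corner about 4 mm over the floor). Continue down gently.

Emit:
play_rows(
  moves=[
    [[-0.0003,0,0.001],[0,0,0],0],
    [[-0.0003,0,0.001],[0,0,0],0],
    [[-0.0003,0,0.001],[0,0,0],0],
    [[0,0,0],[0,0,0],0],
    [[0,0,0],[0,0,0],0],
  ],
)

```text
clock: 10.15
eef_pos: [625.7, 11.0, 17.7]
tcp_rot: [3.142, -0.3, -0.165]
contact_force: [0.2, -0.6, -2.8]
opening: 0.647
```

Emit:
play_rows(
  moves=[
    [[-0.00015,0,0.0005],[0,0,0],0],
    [[-0.00015,0,0.0005],[0,0,0],0],
    [[0,0,0],[0,0,0],0],
    [[0,0,0],[0,0,0],0],
  ],
)

```text
clock: 10.55
eef_pos: [625.8, 11.0, 16.7]
tcp_rot: [-3.142, -0.3, -0.165]
contact_force: [-0.4, 0.2, -4.4]
opening: 0.644
```

Emit:
play_rows(
  moves=[
    [[-0.00015,0,0.0005],[0,0,0],0],
    [[-0.00015,0,0.0005],[0,0,0],0],
    [[0,0,0],[0,0,0],0],
    [[0,0,0],[0,0,0],0],
  ],
)

```text
clock: 10.95
eef_pos: [626.0, 11.0, 15.8]
tcp_rot: [-3.142, -0.3, -0.165]
contact_force: [0.8, -1.0, -1.3]
opening: 0.648
```

Emit:
play_rows(
  moves=[
    [[-0.00015,0,0.0005],[0,0,0],0],
    [[-0.00015,0,0.0005],[0,0,0],0],
    [[0,0,0],[0,0,0],0],
    [[0,0,0],[0,0,0],0],
  ],
)

```text
clock: 11.35
eef_pos: [626.3, 11.0, 14.9]
tcp_rot: [-3.141, -0.301, -0.165]
contact_force: [0.7, -0.6, 1.0]
opening: 0.646
```

Emit:
play_rows(
  moves=[
    [[0.0005,0,-0.0016],[0,0,0],0],
    [[-0.0019,0,-0.0006],[0,0,0],0],
    [[-0.0019,0,-0.0006],[0,0,0],0],
    [[-0.0019,0,-0.0006],[0,0,0],0],
    [[-0.0019,0,-0.0006],[0,0,0],0],
    [[-0.001,0,-0.0003],[0,0,0],0],
    [[0,0,0],[0,0,0],0],
    [[0,0,0],[0,0,0],0],
  ],
)

```text
clock: 12.15
eef_pos: [616.9, 12.5, 16.3]
tcp_rot: [-3.142, -0.3, -0.165]
contact_force: [1.5, -0.9, -3.3]
opening: 0.648
```

Emit:
play_rows(
  moves=[
    [[-0.001,0,-0.0003],[0,0,0],0],
    [[-0.001,0,-0.0003],[0,0,0],0],
    [[0,0,0],[0,0,0],0],
    [[0,0,0],[0,0,0],0],
  ],
)

```text
clock: 12.55
eef_pos: [615.6, 12.9, 16.6]
tcp_rot: [-3.141, -0.301, -0.165]
contact_force: [3.9, -1.2, -4.4]
opening: 0.649
```

```bash
python3 -c "
from h import *
inbox(3,0,16.5)"
```

```text
box xy [3.4 0. ]
t 12.6 pos [615.6  12.9  16.6] rpy [-3.141 -0.301 -0.165] F [ 3.9 -1.2 -4.4] op 0.649
shift [-0.0004  0.     -0.    ]
```

Emit:
play_rows(
  moves=[
    [[0.0014,0,0.0004],[0,0,0],0],
    [[-0.00077,0,0.00113],[0,-0.03,0],0],
    [[-0.00073,0,0.00115],[0,-0.03,0],0],
    [[-0.0007,0,0.00117],[0,-0.03,0],0],
    [[-0.00066,0,0.0012],[0,-0.03,0],0],
    [[0,0,0],[0,0,0],0],
    [[0,0,0],[0,0,0],0],
  ],
)

```text
clock: 13.25
eef_pos: [614.5, 12.9, 10.9]
tcp_rot: [3.142, -0.18, -0.165]
contact_force: [-0.1, 1.1, -4.3]
opening: 0.646
```

```bash
python3 -c "
from h import *
inbox(3,0,16.5)"
```

```text
box xy [ 2.3 -0.1]
t 13.2 pos [614.5  12.9  10.9] rpy [ 3.142 -0.18  -0.165] F [-0.1  1.1 -4.3] op 0.646
shift [ 0.0017 -0.0001 -0.0054]
```

Emit:
play_rows(
  moves=[
    [[-0.0002,0,0.0012],[0,-0.03,0],0],
    [[-0.0005,0,0.0012],[0,-0.03,0],0],
    [[-0.0006,0,0.00122],[0,-0.03,0],0],
    [[0,0,0],[0,0,0],0],
    [[0,0,0],[0,0,0],0],
  ],
)

```text
clock: 13.75
eef_pos: [613.9, 13.1, 7.2]
tcp_rot: [3.142, -0.091, -0.165]
contact_force: [1.3, 1.8, -4.0]
opening: 0.649
```

Emit:
play_rows(
  moves=[
    [[-0.00055,0,0.00125],[0,-0.03,0],0],
    [[-0.0005,0,0.00126],[0,-0.03,0],0],
    [[-0.00048,0,0.00128],[0,-0.03,0],0],
    [[0,0,0],[0,0,0],0],
    [[0,0,0],[0,0,0],0],
  ],
)

```text
clock: 14.25
eef_pos: [612.8, 13.3, 3.5]
tcp_rot: [-3.142, -0.002, -0.165]
contact_force: [0.8, 1.2, -3.4]
opening: 0.648
```

```bash
python3 -c "
from h import *
inbox(0,0,3.5); print(); g=grab_frame('side')
p=proj(g,[612,13,60])[0].astype(int); crop(g,'p4',p[0]-64,p[1]-54,p[0]+64,p[1]+42,5)"
```

```text
box xy [0.6 0. ]
t 14.2 pos [612.8  13.3   3.5] rpy [-3.142e+00 -2.000e-03 -1.650e-01] F [ 0.8  1.2 -3.4] op 0.648
shift [-0.0006  0.     -0.    ]
```

View pics/p4.png

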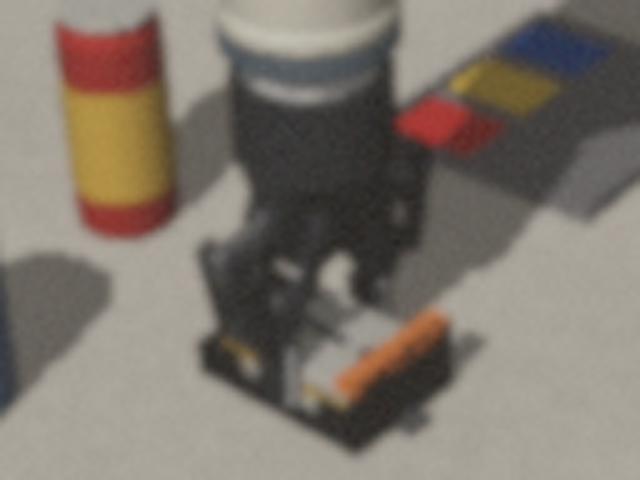

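Emit:
play_rows(
  moves=[
    [[0,0,0.0004],[0,0,0],0],
    [[0,0,0],[0,0,0],75],
    [[0,0,0],[0,0,0],100],
    [[0,0,0],[0,0,0],100],
    [[0,0,0],[0,0,0],100],
    [[0,0,0],[0,0,0],100],
    [[0,0,-0.01],[0,0,0],100],
    [[0,0,-0.02],[0,0,0],100],
    [[0,0,-0.03],[0,0,0],100],
    [[0,0,-0.03],[0,0,0],100],
    [[0,0,-0.03],[0,0,0],100],
    [[0,0,-0.03],[0,0,0],100],
    [[0,0,-0.03],[0,0,0],100],
  ],
)

```text
clock: 15.6
eef_pos: [612.5, 13.2, 185.1]
tcp_rot: [-3.142, -0.001, -0.165]
contact_force: [0.6, -0.1, 1.1]
opening: 0.999
```

Run:
```python
from h import *
to(421,357,200,0.0)
f=grab_frame("top"); g=grab_frame("side")
for n,lo,hi,b in [("spY",(20,130,90),(35,255,255),(345,245,400,330)),("spR",(0,150,80),(8,255,255),(400,245,445,330)),("spB",(100,120,60),(130,255,255),(445,250,495,335))]:
    try: print(n,meas(f,mask(f,lo,hi,b),20))
    except Exception as e: print(n,e)
p=proj(g,[612,13,30])[0].astype(int); 
a=cv2.resize(g["pixels"][p[1]-36:p[1]+36,p[0]-48:p[0]+48,::-1],(640,480),interpolation=cv2.INTER_CUBIC); cv2.imwrite("pics/p5.png",a)
```

```text
t 15.6 pos [612.5  13.2 185.1] rpy [-3.142e+00 -1.000e-03 -1.650e-01] F [ 0.6 -0.1  1.1] op 0.999
shift [-0.2455 -0.3076 -0.015 ] turn [-0.    -0.001 -0.165]
spY (array([ 431.9, -129. ]), 3.068, array([20.2, 46. ]), [array([ 428., -126.]), array([23. , 51.4]), np.float64(73.8)])
spR (array([ 400.6, -226.6]), 2.967, array([23.5, 93.7]), [array([ 400.5, -226.5]), array([23.4, 94.5]), np.float64(80.1)])
spB (array([ 394.4, -324.5]), -3.086, array([24.3, 92. ]), [array([ 394.2, -324.4]), array([91.7, 24.3]), np.float64(3.2)])
```

View pics/p5.png

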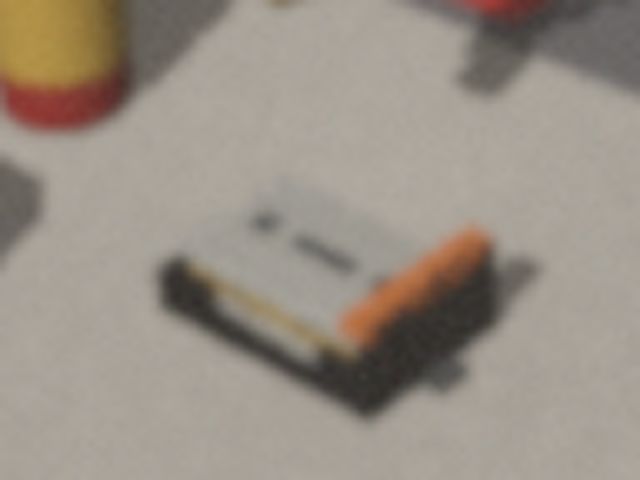

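Emit:
play_rows(
  moves=[
    [[-0.0119,0.0227,0],[0,0,0],60],
    [[-0.0119,0.0227,0],[0,0,0],60],
    [[-0.0119,0.0227,0],[0,0,0],60],
    [[-0.0119,0.0227,0],[0,0,0],60],
    [[-0.0119,0.0227,0.01],[0,0,0],60],
    [[-0.0119,0.0227,0.01],[0,0,0],60],
    [[-0.0119,0.0227,0.02],[0,0,0],60],
    [[-0.0119,0.0227,0.02],[0,0,0],60],
    [[-0.0119,0.0227,0.02],[0,0,0],60],
    [[-0.0119,0.0227,0.02],[0,0,0],60],
    [[-0.0119,0.0227,0.02],[0,0,0.01],60],
    [[-0.0119,0.0227,0.005],[0,0,0],60],
    [[0,0,0],[0,0,0],60],
    [[0,0,0],[0,0,0],60],
  ],
  squeeze=60,
)

```text
clock: 17.1
eef_pos: [426.6, -232.0, 58.0]
tcp_rot: [-3.141, 0.0, -0.177]
contact_force: [0.1, 0.9, 0.9]
opening: 0.598
```

```bash
python3 -c "
from h import *
to(427,-231.7,10,-.175); f=grab_frame('top'); print(meas(f,mask(f,(20,130,90),(35,255,255),(345,245,400,330)),20))"
```

```text
t 17.1 pos [ 426.6 -232.    58. ] rpy [-3.141  0.    -0.177] F [0.1 0.9 0.9] op 0.598
shift [ 0.0004 -0.0003  0.048 ] turn [-0.     0.    -0.002]
(array([ 406.8, -119.6]), 2.844, array([23.1, 94.3]), [array([ 407. , -119.7]), array([23.1, 95.3]), np.float64(73.2)])
```

Emit:
play_rows(
  moves=[
    [[0,0,0.02],[0,0,0],60],
    [[0,0,0.015],[0,0,0],60],
    [[0,0,0.01],[0,0,0],60],
    [[0,0,0.003],[0,0,0],60],
    [[0,0,0],[0,0,0],60],
    [[0,0,0],[0,0,0],0],
    [[0,0,0],[0,0,0],0],
    [[0,0,0],[0,0,0],0],
    [[0,0,0],[0,0,0],0],
    [[0,0,0],[0,0,0],0],
    [[0,0,0],[0,0,0],0],
    [[0,0,0],[0,0,0],0],
  ],
)

```text
clock: 18.35
eef_pos: [427.3, -232.0, 10.9]
tcp_rot: [3.141, -0.001, -0.175]
contact_force: [-1.1, 1.3, 6.1]
opening: 0.234
```

Emit:
play_rows(
  moves=[
    [[0,0,-0.005],[0,0,0],0],
    [[0,0,-0.015],[0,0,0],0],
    [[0,0,-0.02],[0,0,0],0],
    [[0,0,-0.02],[0,0,0],0],
    [[0,0,0],[0,0,0],0],
    [[0,0,0],[0,0,0],0],
  ],
)

```text
clock: 18.95
eef_pos: [427.0, -232.0, 70.4]
tcp_rot: [3.141, -0.001, -0.175]
contact_force: [0.1, -0.0, -1.4]
opening: 0.232
```

```bash
python3 -c "
from h import *
d=np.array([.9936,-.1126]); t=np.array([633.5,-206.8])+10*d; to(t[0],t[1],50,-.113); g=grab_frame('side');p=proj(g,[435,-235,60])[0].astype(int); crop(g,'p6',p[0]-64,p[1]-48,p[0]+64,p[1]+48,4)"
```

```text
t 18.9 pos [ 427.  -232.    70.4] rpy [ 3.141e+00 -1.000e-03 -1.750e-01] F [ 0.1 -0.  -1.4] op 0.232
shift [ 0.2089 -0.0614  0.0206] turn [ 0.    -0.001 -0.062]
```

View pics/p6.png

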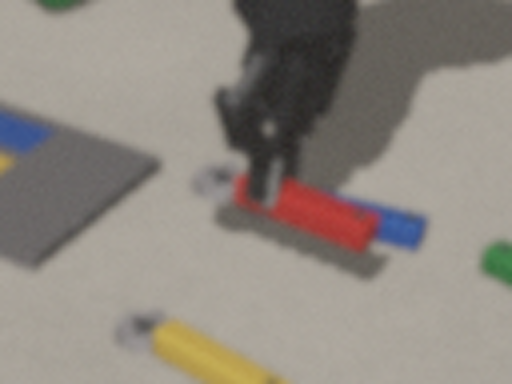

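Emit:
play_rows(
  moves=[
    [[0.0209,-0.0061,0],[0,0,0],0],
    [[0.0209,-0.0061,0],[0,0,0],0],
    [[0.0209,-0.0061,0],[0,0,0],0],
    [[0.0209,-0.0061,0],[0,0,0],0],
    [[0.0209,-0.0061,0],[0,0,0],0],
    [[0.0209,-0.0061,0],[0,0,0],0],
    [[0.0209,-0.0061,0],[0,0,0],0],
    [[0.0209,-0.0061,0],[0,0,0],0],
    [[0.0209,-0.0061,0],[0,0,0],0],
    [[0.0209,-0.0061,0],[0,0,0],0],
    [[0,0,0],[0,0,-0.062],0],
    [[0,0,0],[0,0,0],0],
    [[0,0,0.02],[0,0,0],0],
    [[0,0,0.015],[0,0,0],0],
    [[0,0,0.01],[0,0,0],0],
    [[0,0,0.005],[0,0,0],0],
    [[0,0,0],[0,0,0],0],
    [[0,0,0],[0,0,0],0],
  ],
)

```text
clock: 20.8
eef_pos: [643.5, -208.3, 20.3]
tcp_rot: [3.142, -0.0, -0.113]
contact_force: [0.4, -0.0, -0.9]
opening: 0.233
```

Emit:
play_rows(
  moves=[
    [[0,0,0.002],[0,0,0],0],
    [[0,0,0.002],[0,0,0],0],
    [[0,0,0.001],[0,0,0],0],
    [[0,0,0.001],[0,0,0],0],
    [[0,0,0],[0,0,0],0],
    [[0,0,0],[0,0,0],0],
  ],
)

```text
clock: 21.4
eef_pos: [643.4, -208.2, 15.0]
tcp_rot: [3.142, -0.0, -0.113]
contact_force: [-2.4, 0.8, 5.8]
opening: 0.236
```

Emit:
play_rows(
  moves=[
    [[0,0,0],[0,0,0],45],
    [[0,0,0],[0,0,0],45],
    [[0,0,0],[0,0,0],45],
    [[0,0,0],[0,0,0],45],
    [[0,0,-0.015],[0,0,0],45],
    [[0,0,-0.03],[0,0,0],45],
    [[0,0,-0.03],[0,0,0],60],
    [[-0.0208,0.014,0],[0,0,0],60],
    [[-0.0208,0.014,0],[0,0,0],60],
    [[-0.0208,0.014,0],[0,0,0],60],
    [[-0.0208,0.014,0],[0,0,0],60],
    [[-0.0208,0.014,0],[0,0,0],60],
    [[-0.0208,0.014,0],[0,0,0],60],
    [[-0.0208,0.014,0],[0,0,0],60],
    [[-0.0208,0.014,0],[0,0,0],60],
    [[-0.0208,0.014,0],[0,0,0],60],
    [[-0.0208,0.014,0],[0,0,0],60],
    [[0,0,0.01],[0,0,-0.084],60],
    [[0,0,0.01],[0,0,-0.084],60],
    [[0,0,0],[0,0,0],60],
    [[0,0,0],[0,0,0],60],
  ],
)

```text
invalid input
```

Run:
```python
from h import *
to(421.2,-323.7,10,.055)
f=grab_frame("top")
for n,lo,hi,b in [("spY",(20,130,90),(35,255,255),(345,245,400,330)),("spB",(100,120,60),(130,255,255),(445,250,495,335)),("spR",(0,150,80),(8,255,255),(390,180,440,240))]:
    try: print(n,meas(f,mask(f,lo,hi,b),20))
    except Exception as e: print(n,e)
```

```text
t 21.4 pos [ 643.4 -208.2   15. ] rpy [ 3.142 -0.    -0.113] F [-2.4  0.8  5.8] op 0.236
shift [-0.2077  0.1398  0.0049] turn [ 0.    -0.    -0.168]
spY attempt to get argmax of an empty sequence
spB attempt to get argmax of an empty sequence
spR attempt to get argmax of an empty sequence
```

Emit:
play_rows(
  moves=[
    [[0,0,0],[0,0,0],45],
    [[0,0,0],[0,0,0],45],
    [[0,0,0],[0,0,0],45],
    [[0,0,0],[0,0,0],45],
    [[0,0,-0.015],[0,0,0],45],
    [[0,0,-0.03],[0,0,0],45],
    [[0,0,-0.03],[0,0,0],60],
    [[-0.0208,0.014,0],[0,0,0],60],
    [[-0.0208,0.014,0],[0,0,0],60],
    [[-0.0208,0.014,0],[0,0,0],60],
    [[-0.0208,0.014,0],[0,0,0],60],
    [[-0.0208,0.014,0],[0,0,0],60],
    [[-0.0208,0.014,0],[0,0,0],60],
    [[-0.0208,0.014,0],[0,0,0],60],
    [[-0.0208,0.014,0],[0,0,0],60],
    [[-0.0208,0.014,0],[0,0,0],60],
    [[-0.0208,0.014,0],[0,0,0],60],
    [[0,0,0.01],[0,0,-0.084],60],
    [[0,0,0.01],[0,0,-0.084],60],
    [[0,0,0],[0,0,0],60],
  ],
)

```text
clock: 23.45
eef_pos: [420.3, -323.7, 69.1]
tcp_rot: [-3.141, 0.001, 0.056]
contact_force: [-0.6, -0.8, 0.0]
opening: 0.6
```

Run:
```python
from h import *
to(421.2,-323.7,10,.055)
f=grab_frame("top")
for n,lo,hi,b in [("spY",(20,130,90),(35,255,255),(345,245,400,330)),("spB",(100,120,60),(130,255,255),(445,250,495,335)),("spR",(0,150,80),(8,255,255),(385,150,440,240))]:
    try: print(n,meas(f,mask(f,lo,hi,b),20))
    except Exception as e: print(n,e)
```

```text
t 23.4 pos [ 420.3 -323.7   69.1] rpy [-3.141e+00  1.000e-03  5.600e-02] F [-0.6 -0.8  0. ] op 0.6
shift [0.0009 0.     0.0591] turn [-0.     0.001  0.001]
spY (array([ 406.8, -119.6]), 2.844, array([23.1, 94.3]), [array([ 407. , -119.7]), array([23.1, 95.3]), np.float64(73.2)])
spB (array([ 376.2, -325.3]), -3.056, array([24.1, 55.9]), [array([ 376.7, -325.4]), array([56.8, 24.2]), np.float64(3.3)])
spR (array([ 634.5, -205.3]), 3.09, array([ 39.4, 129.9]), [array([ 634. , -202.9]), array([ 46.6, 134.1]), np.float64(82.0)])
```

Emit:
play_rows(
  moves=[
    [[0.0009,0,0.02],[0,0,0],60],
    [[0,0,0.02],[0,0,0],60],
    [[0,0,0.012],[0,0,0],60],
    [[0,0,0.005],[0,0,0],60],
    [[0,0,0.002],[0,0,0],60],
    [[0,0,0],[0,0,0],60],
    [[0,0,0],[0,0,0],0],
    [[0,0,0],[0,0,0],0],
    [[0,0,0],[0,0,0],0],
    [[0,0,0],[0,0,0],0],
    [[0,0,0],[0,0,0],0],
    [[0,0,0],[0,0,0],0],
    [[0,0,-0.005],[0,0,0],0],
    [[0,0,-0.015],[0,0,0],0],
    [[0,0,-0.02],[0,0,0],0],
    [[0,0,-0.02],[0,0,0],0],
    [[0,0,0],[0,0,0],0],
    [[0,0,0],[0,0,0],0],
  ],
)

```text
clock: 25.3
eef_pos: [421.8, -323.8, 70.2]
tcp_rot: [3.141, -0.001, 0.055]
contact_force: [-0.1, 0.1, -1.4]
opening: 0.237
```

```bash
python3 -c "
from h import *
to(631.2,-315.7,70,-.113)"
```

```text
t 25.3 pos [ 421.8 -323.8   70.2] rpy [ 3.141e+00 -1.000e-03  5.500e-02] F [-0.1  0.1 -1.4] op 0.237
shift [0.2096 0.0034 0.0004] turn [ 0.001 -0.001  0.168]
```

Emit:
play_rows(
  moves=[
    [[0.021,0.0003,0],[0,0,0],0],
    [[0.021,0.0003,0],[0,0,0],0],
    [[0.021,0.0003,0],[0,0,0],0],
    [[0.021,0.0003,0],[0,0,0],0],
    [[0.021,0.0003,0],[0,0,0],0],
    [[0.021,0.0003,0],[0,0,0],0],
    [[0.021,0.0003,0],[0,0,0],0],
    [[0.021,0.0003,0],[0,0,0],0],
    [[0.021,0.0003,0],[0,0,0],0],
    [[0.0205,0.0007,0],[0,0,0],0],
    [[0,0,0],[0,0,0.084],0],
    [[0,0,0],[0,0,0.084],0],
    [[0,0,0],[0,0,0],0],
    [[0,0,0.02],[0,0,0],0],
    [[0,0,0.015],[0,0,0],0],
    [[0,0,0.01],[0,0,0],0],
    [[0,0,0.005],[0,0,0],0],
    [[0,0,0],[0,0,0],0],
    [[0,0,0],[0,0,0],0],
  ],
)

```text
clock: 27.2
eef_pos: [631.3, -315.8, 20.3]
tcp_rot: [3.141, -0.0, -0.113]
contact_force: [0.9, 0.8, -0.7]
opening: 0.237
```

Emit:
play_rows(
  moves=[
    [[0,0,0.002],[0,0,0],0],
    [[0,0,0.002],[0,0,0],0],
    [[0,0,0.001],[0,0,0],0],
    [[0,0,0.001],[0,0,0],0],
    [[0,0,0],[0,0,0],0],
    [[0,0,0],[0,0,0],0],
  ],
)

```text
clock: 27.8
eef_pos: [631.1, -315.7, 15.0]
tcp_rot: [3.142, -0.0, -0.113]
contact_force: [-2.4, 1.1, 5.7]
opening: 0.235
```

Emit:
play_rows(
  moves=[
    [[0,0,0],[0,0,0],45],
    [[0,0,0],[0,0,0],45],
    [[0,0,0],[0,0,0],45],
    [[0,0,0],[0,0,0],45],
    [[0,0,-0.015],[0,0,0],45],
    [[0,0,-0.03],[0,0,0],45],
    [[0,0,-0.03],[0,0,0],60],
    [[-0.0218,-0.0164,0],[0,0,0],60],
    [[-0.0218,-0.0164,0],[0,0,0],60],
    [[-0.0218,-0.0164,0],[0,0,0],60],
    [[-0.0218,-0.0164,0],[0,0,0],60],
    [[-0.0218,-0.0164,0],[0,0,0],60],
    [[-0.0218,-0.0164,0],[0,0,0],60],
    [[-0.0218,-0.0164,0],[0,0,0],60],
    [[-0.0218,-0.0164,0],[0,0,0],60],
    [[-0.0218,-0.0164,0],[0,0,0],60],
    [[-0.0218,-0.0164,0],[0,0,0],60],
    [[0,0,0.01],[0,0,0.091],60],
    [[0,0,0.01],[0,0,0.091],60],
    [[0,0,0],[0,0,0],60],
  ],
)

```text
clock: 29.8
eef_pos: [432.8, -127.9, 69.2]
tcp_rot: [-3.142, 0.0, -0.296]
contact_force: [0.2, 0.8, 0.1]
opening: 0.598
```

Run:
```python
from h import *
to(432.6,-128.2,10,-.295)
f=grab_frame("top"); g=grab_frame("side")
for n,lo,hi,b in [("spY",(20,130,90),(35,255,255),(345,245,400,330))]:
    print(n,meas(f,mask(f,lo,hi,b),20))
cv2.imwrite("pics/p7.png",np.hstack([cv2.resize(f["pixels"][145:310,350:490,::-1],(400,470)),cv2.resize(g["pixels"][170:270,280:440,::-1],(400,250)) if 0 else cv2.resize(g["pixels"][165:282,285:385,::-1],(400,470))]))
```

```text
t 29.8 pos [ 432.8 -127.9   69.2] rpy [-3.142  0.    -0.296] F [0.2 0.8 0.1] op 0.598
shift [-0.0001  0.0003  0.0592] turn [-0.     0.    -0.001]Traceback (most recent call last):
  File "<stdin>", line 5, in <module>
  File "h.py", line 13, in mask
    k=1+np.argmax(s[1:,4]); return (l==k)
        ~~~~~~~~~^^^^^^^^^
    return _wrapfunc(a, 'argmax', axis=axis, out=out, **kwds)
    return bound(*args, **kwds)
ValueError: attempt to get argmax of an empty sequence
```

Run:
```python
from h import *
g=grab_frame("side"); g0=np.load("g0.npy",allow_pickle=True).item()
for x in(g0,g):
    m=mask(x,(18,110,70),(35,255,255),(340,215,420,275)); print(m.sum(),meas(x,m,20)[3])
cv2.imwrite("pics/p7.png",cv2.resize(g["pixels"][165:285,290:450,::-1],(640,480)))
```

```text
327 [array([ 403.6, -103. ]), array([ 32.9, 102.4]), np.float64(72.9)]
329 [array([ 403.6, -102.9]), array([ 33.1, 102.4]), np.float64(72.9)]
```

View pics/p7.png

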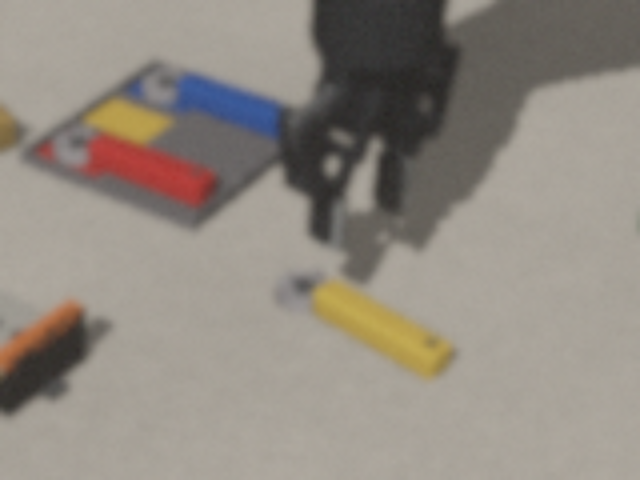

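Emit:
play_rows(
  moves=[
    [[0,0.0003,0.02],[0,0,0],60],
    [[0,0,0.02],[0,0,0],60],
    [[0,0,0.012],[0,0,0],60],
    [[0,0,0.005],[0,0,0],60],
    [[0,0,0.002],[0,0,0],60],
    [[0,0,0],[0,0,0],60],
    [[0,0,0],[0,0,0],0],
    [[0,0,0],[0,0,0],0],
    [[0,0,0],[0,0,0],0],
    [[0,0,0],[0,0,0],0],
    [[0,0,0],[0,0,0],0],
    [[0,0,0],[0,0,0],0],
    [[0,0,-0.005],[0,0,0],0],
    [[0,0,-0.015],[0,0,0],0],
    [[0,0,-0.02],[0,0,0],0],
    [[0,0,-0.02],[0,0,0],0],
    [[0,0,0],[0,0,0],0],
    [[0,0,0],[0,0,0],0],
  ],
)

```text
clock: 31.75
eef_pos: [433.1, -128.4, 70.3]
tcp_rot: [-3.142, -0.001, -0.295]
contact_force: [-0.5, -0.3, -1.8]
opening: 0.233
```

```bash
python3 -c "
from h import *
to(637.3,-261.8,70,-.113)"
```

```text
t 31.8 pos [ 433.1 -128.4   70.3] rpy [-3.142e+00 -1.000e-03 -2.950e-01] F [-0.5 -0.3 -1.8] op 0.233
shift [0.2342 0.0682 0.0006] turn [ 0.    -0.001 -0.182]
```

Emit:
play_rows(
  moves=[
    [[0.0234,0.0068,0],[0,0,0],0],
    [[0.0234,0.0068,0],[0,0,0],0],
    [[0.0234,0.0068,0],[0,0,0],0],
    [[0.0234,0.0068,0],[0,0,0],0],
    [[0.0234,0.0068,0],[0,0,0],0],
    [[0.0234,0.0068,0],[0,0,0],0],
    [[0.0234,0.0068,0],[0,0,0],0],
    [[0.0234,0.0068,0],[0,0,0],0],
    [[0.0234,0.0068,0],[0,0,0],0],
    [[0.0236,0.007,0],[0,0,0],0],
    [[0,0,0],[0,0,-0.091],0],
    [[0,0,0],[0,0,-0.091],0],
    [[0,0,0],[0,0,0],0],
    [[0,0,0.02],[0,0,0],0],
    [[0,0,0.015],[0,0,0],0],
    [[0,0,0.01],[0,0,0],0],
    [[0,0,0.005],[0,0,0],0],
    [[0,0,0],[0,0,0],0],
    [[0,0,0],[0,0,0],0],
  ],
)

```text
clock: 33.65
eef_pos: [637.4, -261.9, 20.3]
tcp_rot: [3.141, -0.0, -0.113]
contact_force: [-0.1, 0.4, -1.4]
opening: 0.234
```

Emit:
play_rows(
  moves=[
    [[0,0,0.002],[0,0,0],0],
    [[0,0,0.002],[0,0,0],0],
    [[0,0,0.001],[0,0,0],0],
    [[0,0,0.001],[0,0,0],0],
    [[0,0,0],[0,0,0],0],
    [[0,0,0],[0,0,0],0],
  ],
)

```text
clock: 34.25
eef_pos: [637.2, -261.8, 14.9]
tcp_rot: [3.142, -0.0, -0.113]
contact_force: [-2.4, 1.0, 5.7]
opening: 0.238
```

Emit:
play_rows(
  moves=[
    [[0,0,0],[0,0,0],45],
    [[0,0,0],[0,0,0],45],
    [[0,0,0],[0,0,0],45],
    [[0,0,0],[0,0,0],45],
    [[0,0,-0.015],[0,0,0],45],
    [[0,0,-0.04],[0,0,0],45],
    [[0,0,-0.04],[0,0,0],80],
    [[-0.0212,-0.0319,0],[0,0,0],100],
    [[-0.0212,-0.0319,0],[0,0,0],100],
    [[-0.0212,-0.0319,0],[0,0,0],100],
    [[-0.0212,-0.0319,0],[0,0,0],100],
    [[-0.0212,-0.0319,0],[0,0,0],100],
    [[-0.0212,-0.0319,0],[0,0,0],100],
    [[-0.0212,-0.0319,0],[0,0,0],100],
    [[-0.0212,-0.0319,0],[0,0,0],100],
    [[-0.0212,-0.0319,0],[0,0,0],100],
    [[-0.0212,-0.0319,0],[0,0,0],100],
    [[-0.0212,-0.0319,0],[0,0,0],100],
    [[-0.0212,-0.0319,0],[0,0,0],100],
    [[-0.0207,-0.0315,0],[0,0,0],100],
  ],
  squeeze=25,
)

```text
clock: 36.25
eef_pos: [410.1, 182.4, 110.2]
tcp_rot: [-3.141, -0.001, -0.113]
contact_force: [0.5, 0.2, 0.3]
opening: 1.004
```

Run:
```python
from h import *
to(410.6,180.9,8)
f=grab_frame("top"); g=grab_frame("side")
def sp(f,n,lo,hi,b):
    m=mask(f,lo,hi,b); print(n,meas(f,m,24)[3])
cv2.imwrite("pics/p8.png",np.hstack([cv2.resize(f["pixels"][145:240,385:485,::-1],(400,380)),cv2.resize(g["pixels"][165:241,285:365,::-1],(400,380))]))
for n,lo,hi,b in [("spY",(20,130,90),(35,255,255),(390,185,480,235)),("spR",(0,150,80),(8,255,255),(385,185,440,235)),("spB",(100,120,60),(130,255,255),(440,190,495,240))]:
    print(n,meas(f,mask(f,lo,hi,b),24)[3])
```

```text
t 36.2 pos [410.1 182.4 110.2] rpy [-3.141e+00 -1.000e-03 -1.130e-01] F [0.5 0.2 0.3] op 1.004
shift [0.0005 0.0015 0.1022] spY [array([ 599.7, -259.2]), array([30.8, 82.4]), np.float64(82.9)]
spR [array([ 602.4, -203.4]), array([24. , 72.3]), np.float64(83.9)]
spB [array([ 591.6, -310. ]), array([25.4, 76.8]), np.float64(83.3)]
```

View pics/p8.png

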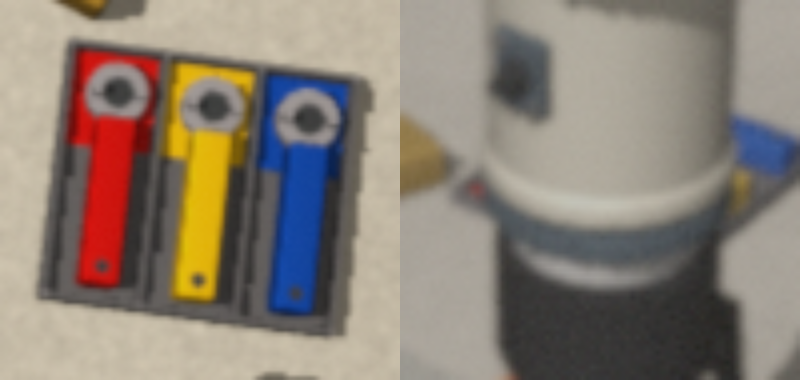

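Emit:
play_rows(
  moves=[
    [[0.0005,0.0015,0.02],[0,0,0],100],
    [[0,0,0.03],[0,0,0],100],
    [[0,0,0.025],[0,0,0],100],
    [[0,0,0.015],[0,0,0],100],
    [[0,0,0.008],[0,0,0],100],
    [[0,0,0.004],[0,0,0],100],
    [[0,0,0],[0,0,0],70],
    [[0,0,0],[0,0,0],55],
    [[0,0,0],[0,0,0],45],
    [[0,0,0],[0,0,0],40],
    [[0,0,0],[0,0,0],36],
    [[0,0,0],[0,0,0],36],
    [[0,0,0],[0,0,0],36],
    [[0,0,0],[0,0,0],36],
  ],
)

```text
clock: 37.75
eef_pos: [411.6, 179.8, 7.7]
tcp_rot: [-3.141, -0.001, -0.113]
contact_force: [-1.0, 0.7, 6.2]
opening: 0.392
```

Emit:
play_rows(
  moves=[
    [[0,0,0],[0,0,0],60],
    [[0,0,0],[0,0,0],70],
    [[0,0,-0.005],[0,0,0],80],
    [[0,0,-0.01],[0,0,-0.143],80],
    [[0,0,-0.007],[0,0,-0.143],80],
    [[0,0,0],[0,0,-0.143],80],
    [[0,0,0],[0,0,-0.143],80],
    [[0,0,0],[0,0,-0.143],80],
    [[0,0,0],[0,0,-0.143],80],
    [[0,0,0],[0,0,-0.143],80],
    [[0,0,0],[0,0,-0.143],80],
    [[0,0,0],[0,0,-0.143],80],
    [[0,0,0],[0,0,-0.143],80],
    [[0,0,0],[0,0,0],80],
  ],
)

```text
clock: 39.15
eef_pos: [410.9, 179.4, 29.3]
tcp_rot: [3.142, -0.0, 1.319]
contact_force: [0.2, 0.9, -0.2]
opening: 0.803
```

Emit:
play_rows(
  moves=[
    [[0,0,0],[0,0,0],60],
    [[0,0,0],[0,0,0],50],
    [[0,0,0],[0,0,0],45],
    [[0,0,0],[0,0,0],40],
    [[0,0,0],[0,0,0],30],
    [[0,0,0],[0,0,0],0],
    [[0,0,0],[0,0,0],0],
    [[0,0,0],[0,0,0],0],
    [[0,0,-0.01],[0,0,0],0],
    [[0,0,-0.02],[0,0,0],0],
    [[0,0,-0.02],[0,0,0],0],
    [[0,0,-0.01],[0,0,0],0],
    [[0,0,0],[0,0,0],0],
    [[0,0,0],[0,0,0],0],
  ],
  squeeze=35,
)

```text
clock: 40.55
eef_pos: [410.5, 179.3, 88.8]
tcp_rot: [-3.141, 0.0, 1.317]
contact_force: [-0.8, 0.0, -1.8]
opening: 0.387
```

```bash
cat >> h.py <<'E'
KC=np.array([561.2,298.4]); KY=-0.25
def hole(y):
    return KC+y*np.array([-np.sin(KY),np.cos(KY)])
E
python3 - <<'E'
from h import *
for y in(-66,-31,10): print(hole(y).round(1))
h=hole(10); to(h[0],h[1],90,1.321)
# hole mouths: dark interior vs brown; top-view fit of mouth from dark mask
f=np.load("f0.npy",allow_pickle=True).item()
v=f["pixels"].max(2)
for y,r in((-66,12.5),(-31,15.5),(10,18.5),(57,21.5)):
    p=proj(f,[*hole(y),35])[0]; x0,y0=(p-13).astype(int)
    m=(v[y0:y0+27,x0:x0+27]<75).astype(np.uint8); n,l,s,c=cv2.connectedComponentsWithStats(m)
    k=l[13,13] or 1+np.argmax(s[1:,4]); cs,_=cv2.findContours((l==k).astype(np.uint8),cv2.RETR_EXTERNAL,cv2.CHAIN_APPROX_NONE)
    (cx,cy),rr=cv2.minEnclosingCircle(max(cs,key=len)); print(y,"pred px",p.round(1),"dark circ",round(cx+x0,1),round(cy+y0,1),"r px",round(rr,1),"world",cast(f,[cx+x0,cy+y0],35)[0].round(1),"exp r",round(r*471/1022,1))
E
```

```text
[544.9 234.5]
[553.5 268.4]
[563.7 308.1]
t 40.5 pos [410.5 179.3  88.8] rpy [-3.141  0.     1.317] F [-0.8  0.  -1.8] op 0.387
shift [ 0.1632  0.1159 -0.0012] turn [-0.     0.    -0.004]
-66 pred px [211.5 220.9] dark circ 210.8 221.2 r px 5.6 world [544.3 235.8] exp r 5.8
-31 pred px [196.2 216.7] dark circ 195.5 216.8 r px 6.9 world [553.3 269.9] exp r 7.1
10 pred px [178.3 211.7] dark circ 177.5 211.9 r px 8.3 world [563.3 309.8] exp r 8.5
57 pred px [157.9 206. ] dark circ 157.0 206.0 r px 9.5 world [575.3 355.7] exp r 9.9
```

Emit:
play_rows(
  moves=[
    [[0.0206,0.0144,0],[0,0,0],0],
    [[0.0206,0.0144,0],[0,0,0],0],
    [[0.0206,0.0144,0],[0,0,0],0],
    [[0.0206,0.0144,0],[0,0,0],0],
    [[0.0206,0.0144,0],[0,0,0],0],
    [[0.0206,0.0144,0],[0,0,0],0],
    [[0.0206,0.0144,0],[0,0,0],0],
    [[0.0205,0.0143,0],[0,0,0],0],
    [[0,0,0.01],[0,0,0],0],
    [[0,0,0.01],[0,0,0],0],
    [[0,0,0],[0,0,0],0],
    [[0,0,0],[0,0,0],0],
  ],
)

```text
clock: 41.75
eef_pos: [562.3, 308.9, 67.9]
tcp_rot: [-3.14, 0.002, 1.317]
contact_force: [-0.3, -0.8, -1.4]
opening: 0.389
```

Run:
```python
from h import *
to(563.3,309.8,60,1.321)
g=grab_frame("side"); s=sense()
p=proj(g,[563,310,45])[0].astype(int)
im=cv2.resize(np.ascontiguousarray(g["pixels"][p[1]-36:p[1]+36,p[0]-48:p[0]+48,::-1]),(672,504),interpolation=cv2.INTER_CUBIC)
C=[(563.3+18.5*np.cos(a),309.8+18.5*np.sin(a),35) for a in np.linspace(0,6.28,30)]
D=[(s["eef_pos"][0]+17*np.cos(a),s["eef_pos"][1]+17*np.sin(a),s["eef_pos"][2]-29.3) for a in np.linspace(0,6.28,30)]
for P,col in((C,(255,255,0)),(D,(0,255,0))): cv2.polylines(im,[np.round((proj(g,np.array(P))-p+[48.5,36.5])*7).astype(np.int32)],True,col,1)
cv2.imwrite("pics/p9.png",im)
```

```text
t 41.8 pos [562.3 308.9  67.9] rpy [-3.140e+00  2.000e-03  1.317e+00] F [-0.3 -0.8 -1.4] op 0.389
shift [0.0011 0.0007 0.0079] turn [-0.002  0.002 -0.004]
```

View pics/p9.png

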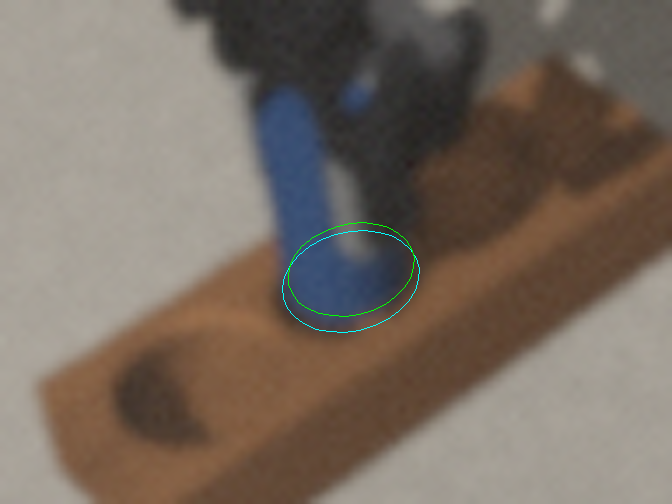

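Emit:
play_rows(
  moves=[
    [[0.0011,0.0007,0],[0,0,0],0],
    [[0,0,0.002],[0,0,0],0],
    [[0,0,0.002],[0,0,0],0],
    [[0,0,0.001],[0,0,0],0],
    [[0,0,0.001],[0,0,0],0],
    [[0,0,0],[0,0,0],0],
    [[0,0,0],[0,0,0],0],
  ],
)

```text
clock: 42.5
eef_pos: [564.7, 310.7, 63.2]
tcp_rot: [3.142, 0.0, 1.317]
contact_force: [-1.5, -2.0, 1.1]
opening: 0.388
```

Emit:
play_rows(
  moves=[
    [[0,0,-0.001],[0,0,0],0],
    [[-0.0012,-0.001,0],[0,0,0],0],
    [[0,0,0.001],[0,0,0],0],
    [[0,0,0.001],[0,0,0],0],
    [[0,0,0.001],[0,0,0],0],
    [[0,0,0],[0,0,0],0],
    [[0,0,0],[0,0,0],0],
  ],
)

```text
clock: 43.2
eef_pos: [563.6, 309.8, 61.0]
tcp_rot: [3.141, -0.0, 1.317]
contact_force: [3.0, -1.3, -2.7]
opening: 0.385
```

```bash
python3 -c "
from h import *
import numpy as np
to(563.3,309.8,60,1.321); print(sense()['wrist_torque'].round(2))"
```

```text
t 43.2 pos [563.6 309.8  61. ] rpy [ 3.141 -0.     1.317] F [ 3.  -1.3 -2.7] op 0.385
shift [-0.     -0.0003  0.001 ] turn [ 0.     0.    -0.004]
[-0.28 -0.39 -0.02]
```

Emit:
play_rows(
  moves=[
    [[0,0,0.002],[0,0,0],0],
    [[0,0,0.002],[0,0,0],0],
    [[0,0,0.002],[0,0,0],0],
    [[0,0,0.002],[0,0,0],0],
    [[0,0,0],[0,0,0],0],
    [[0,0,0],[0,0,0],0],
  ],
)

```text
clock: 43.8
eef_pos: [563.7, 309.7, 52.8]
tcp_rot: [3.141, -0.0, 1.317]
contact_force: [4.4, -3.4, -0.8]
opening: 0.391
```

Emit:
play_rows(
  moves=[
    [[0,0,0.002],[0,0,0],0],
    [[0,0,0.002],[0,0,0],0],
    [[0,0,0.002],[0,0,0],0],
    [[0,0,0.002],[0,0,0],0],
    [[0,0,0.002],[0,0,0],0],
    [[0,0,0],[0,0,0],0],
    [[0,0,0],[0,0,0],0],
  ],
)

```text
clock: 44.5
eef_pos: [563.9, 309.7, 42.9]
tcp_rot: [3.141, -0.0, 1.317]
contact_force: [4.2, -4.0, -0.0]
opening: 0.385
```

Emit:
play_rows(
  moves=[
    [[-0.0006,0.0009,0.0015],[0,0,0],0],
    [[0,0,0.001],[0,0,0],0],
    [[0,0,0],[0,0,0],0],
    [[0,0,0],[0,0,0],0],
  ],
)

```text
clock: 44.9
eef_pos: [563.7, 309.1, 40.2]
tcp_rot: [-3.141, 0.0, 1.317]
contact_force: [0.8, -1.2, -2.7]
opening: 0.385
```

Emit:
play_rows(
  moves=[
    [[0,0,0],[0,0,0],45],
    [[0,0,0],[0,0,0],70],
    [[0,0,0],[0,0,0],90],
    [[0,0,0],[0,0,0],90],
    [[0,0,-0.03],[0,0,0],90],
    [[0,0,-0.03],[0,0,0],90],
    [[0,0,-0.03],[0,0,0],90],
    [[0.0018,-0.025,0],[0,0,0],90],
    [[0.0018,-0.025,0],[0,0,0],90],
    [[0.0018,-0.025,0],[0,0,0],90],
    [[0.0018,-0.025,0],[0,0,0],90],
    [[0.0018,-0.025,0],[0,0,0],90],
    [[0.0018,-0.025,0],[0,0,0],90],
    [[0,0,0],[0,0,0],90],
    [[0,0,0],[0,0,0],90],
  ],
  squeeze=25,
)

```text
clock: 46.4
eef_pos: [421.7, 357.5, 130.8]
tcp_rot: [3.141, -0.0, 1.318]
contact_force: [0.3, 0.4, -0.2]
opening: 0.902
```

Run:
```python
from h import *
to(421.3,357.2,8,1.317)
g=grab_frame("side"); f=grab_frame("top")
for n,im,z in(("side",g,60),("top",f,60)):
    for c,lo,hi,b in (("c28",(0,0,80),(180,30,255),(255,355,285,405)),("c22",(12,90,40),(30,255,255),(295,335,325,375))) if n=="side" else (("c22",(15,100,40),(30,255,255),(178,280,205,305)),):
        try: m=mask(im,lo,hi,b); v,u=np.nonzero(m); print(n,c,m.sum(),u.min(),u.max(),v.min(),v.max(), "top-rim mid ->", cast(im,[(u.min()+u.max())/2,v.min()+0],z).round(1))
        except Exception as e: print(e)
m=mask(f,(100,80,15),(130,255,255),(160,190,200,225)); print("c34 in block top view z70",meas(f,m,70))
```

```text
t 46.4 pos [421.7 357.5 130.8] rpy [ 3.141 -0.     1.318] F [ 0.3  0.4 -0.2] op 0.902
shift [-0.0005 -0.0004  0.1228] turn [ 0.001 -0.     0.001]
side c28 1494 255 284 355 404 top-rim mid -> [[436.  333.4]]
side c22 258 304 314 341 368 top-rim mid -> [[392.6 272.5]]
top c22 93 182 193 287 297 top-rim mid -> [[400.  272.6]]
c34 in block top view z70 (array([560.1, 302.7]), 1.129, array([28.6, 39.9]), [array([560.1, 302.6]), array([43.4, 31.2]), np.float64(64.8)])
```

Emit:
play_rows(
  moves=[
    [[0,0,0.03],[0,0,0],100],
    [[0,0,0.03],[0,0,0],100],
    [[0,0,0.03],[0,0,0],100],
    [[0,0,0.02],[0,0,0],100],
    [[0,0,0.009],[0,0,0],100],
    [[0,0,0.004],[0,0,0],100],
    [[0,0,0],[0,0,0],70],
    [[0,0,0],[0,0,0],55],
    [[0,0,0],[0,0,0],45],
    [[0,0,0],[0,0,0],38],
    [[0,0,0],[0,0,0],33],
    [[0,0,0],[0,0,0],28],
    [[0,0,0],[0,0,0],28],
    [[0,0,0],[0,0,0],28],
  ],
)

```text
clock: 47.9
eef_pos: [422.0, 357.5, 8.2]
tcp_rot: [3.141, -0.001, 1.317]
contact_force: [0.4, 0.0, 6.9]
opening: 0.32
```

Emit:
play_rows(
  moves=[
    [[0,0,0],[0,0,0],60],
    [[0,0,0],[0,0,0],70],
    [[0,0,-0.005],[0,0,0],80],
    [[0,0,-0.01],[0,0,0.1425],80],
    [[0,0,-0.007],[0,0,0.1425],80],
    [[0,0,0],[0,0,0.1425],80],
    [[0,0,0],[0,0,0.1425],80],
    [[0,0,0],[0,0,0.1425],80],
    [[0,0,0],[0,0,0.1425],80],
    [[0,0,0],[0,0,0.1425],80],
    [[0,0,0],[0,0,0.1425],80],
    [[0,0,0],[0,0,0.1425],80],
    [[0,0,0],[0,0,0.1425],80],
    [[0,0,0],[0,0,0.1425],80],
    [[0,0,0],[0,0,0],80],
    [[0,0,0],[0,0,0],80],
  ],
)

```text
clock: 49.5
eef_pos: [421.6, 357.2, 29.7]
tcp_rot: [3.142, 0.0, -0.246]
contact_force: [0.1, -0.8, 0.6]
opening: 0.801
```

Emit:
play_rows(
  moves=[
    [[0,0,0],[0,0,0],55],
    [[0,0,0],[0,0,0],45],
    [[0,0,0],[0,0,0],38],
    [[0,0,0],[0,0,0],33],
    [[0,0,0],[0,0,0],20],
    [[0,0,0],[0,0,0],0],
    [[0,0,0],[0,0,0],0],
    [[0,0,0],[0,0,0],0],
    [[0,0,0],[0,0,0],0],
    [[0,0,-0.01],[0,0,0],0],
    [[0,0,-0.02],[0,0,0],0],
    [[0,0,-0.02],[0,0,0],0],
    [[0,0,-0.01],[0,0,0],0],
    [[0,0,0],[0,0,0],0],
  ],
  squeeze=35,
)

```text
clock: 50.9
eef_pos: [422.4, 357.8, 91.1]
tcp_rot: [-3.139, -0.002, -0.251]
contact_force: [-0.2, 0.2, -1.1]
opening: 0.317
```

Emit:
play_rows(
  moves=[
    [[0,0,0],[0,0,-0.1425],0],
    [[0,0,0],[0,0,-0.1425],0],
    [[0,0,0],[0,0,-0.1425],0],
    [[0,0,0],[0,0,-0.1425],0],
    [[0,0,0],[0,0,-0.1425],0],
    [[0,0,0],[0,0,-0.1425],0],
    [[0,0,0],[0,0,-0.1425],0],
    [[0,0,0],[0,0,-0.1425],0],
    [[0,0,0],[0,0,-0.1425],0],
    [[0,0,0],[0,0,-0.1425],0],
    [[0,0,0],[0,0,-0.1425],0],
    [[0,0,0],[0,0,0],0],
    [[0,0,0],[0,0,0],0],
  ],
)

```text
clock: 52.2
eef_pos: [421.2, 356.9, 88.9]
tcp_rot: [-3.141, 0.001, 1.313]
contact_force: [0.5, 0.0, -2.0]
opening: 0.312
```

```bash
python3 -c "
from h import *
to(553.8,269.2,85,1.318)"
```

```text
t 52.2 pos [421.2 356.9  88.9] rpy [-3.141e+00  1.000e-03  1.313e+00] F [ 0.5  0.  -2. ] op 0.312
shift [-0.0509  0.1505  0.0039] turn [-0.001  0.001 -0.005]
```

Emit:
play_rows(
  moves=[
    [[0,0,-0.015],[0,0,0],0],
    [[-0.0064,0.0188,0],[0,0,0],0],
    [[-0.0064,0.0188,0],[0,0,0],0],
    [[-0.0064,0.0188,0],[0,0,0],0],
    [[-0.0064,0.0188,0],[0,0,0],0],
    [[-0.0064,0.0188,0],[0,0,0],0],
    [[-0.0064,0.0188,0],[0,0,0],0],
    [[-0.0064,0.0188,0],[0,0,0],0],
    [[-0.0061,0.0189,0],[0,0,0],0],
    [[0,0,0.015],[0,0,0],0],
    [[0,0,0.012],[0,0,0],0],
    [[0,0,0.01],[0,0,0],0],
    [[0,0,0],[0,0,0],0],
    [[0,0,0],[0,0,0],0],
    [[0,0,0],[0,0,0],0],
    [[0,0,0],[0,0,0],0],
  ],
)

```text
clock: 53.8
eef_pos: [554.7, 270.5, 68.1]
tcp_rot: [3.141, -0.001, 1.317]
contact_force: [-0.0, -0.1, -1.3]
opening: 0.318
```

```bash
python3 -c "
from h import *
to(553.8,269.2,60,1.318)"
```

```text
t 53.8 pos [554.7 270.5  68.1] rpy [ 3.141e+00 -1.000e-03  1.317e+00] F [-0.  -0.1 -1.3] op 0.318
shift [-0.0015 -0.0006  0.0081] turn [ 0.001 -0.001 -0.001]
```

Emit:
play_rows(
  moves=[
    [[-0.0015,-0.0006,0],[0,0,0],0],
    [[0,0,0.002],[0,0,0],0],
    [[0,0,0.002],[0,0,0],0],
    [[0,0,0.002],[0,0,0],0],
    [[0,0,0.001],[0,0,0],0],
    [[0,0,0],[0,0,0],0],
    [[0,0,0],[0,0,0],0],
    [[0,0,0],[0,0,0],0],
  ],
)

```text
clock: 54.6
eef_pos: [554.3, 268.9, 60.7]
tcp_rot: [3.14, -0.001, 1.317]
contact_force: [6.1, -1.3, -1.3]
opening: 0.318
```

Emit:
play_rows(
  moves=[
    [[0,0.0008,0.001],[0,0,0],0],
    [[0,0,0.002],[0,0,0],0],
    [[0,0,0.002],[0,0,0],0],
    [[0,0,0.002],[0,0,0],0],
    [[0,0,0],[0,0,0],0],
    [[0,0,0],[0,0,0],0],
  ],
)

```text
clock: 55.2
eef_pos: [554.5, 268.6, 53.3]
tcp_rot: [3.141, -0.0, 1.317]
contact_force: [5.4, -1.2, -2.6]
opening: 0.316
```

Emit:
play_rows(
  moves=[
    [[0,0,0.002],[0,0,0],0],
    [[0,0,0.002],[0,0,0],0],
    [[0,0,0.002],[0,0,0],0],
    [[0,0,0.002],[0,0,0],0],
    [[0,0,0.002],[0,0,0],0],
    [[0,0,0],[0,0,0],0],
    [[0,0,0],[0,0,0],0],
  ],
)

```text
clock: 55.9
eef_pos: [554.5, 268.6, 43.2]
tcp_rot: [3.141, -0.0, 1.317]
contact_force: [5.7, -0.7, -0.7]
opening: 0.313
```

Emit:
play_rows(
  moves=[
    [[0,0.0008,0.0015],[0,0,0],0],
    [[0,0,0.0015],[0,0,0],0],
    [[0,0,0],[0,0,0],0],
    [[0,0,0],[0,0,0],40],
    [[0,0,0],[0,0,0],60],
    [[0,0,0],[0,0,0],90],
    [[0,0,0],[0,0,0],90],
    [[0,0,-0.03],[0,0,0],90],
    [[0,0,-0.03],[0,0,0],90],
    [[0,0,-0.03],[0,0,0],90],
    [[-0.0053,-0.023,0],[0,0,0],90],
    [[-0.0053,-0.023,0],[0,0,0],90],
    [[-0.0053,-0.023,0],[0,0,0],90],
    [[-0.0053,-0.023,0],[0,0,0],90],
    [[-0.0053,-0.023,0],[0,0,0],90],
    [[-0.0053,-0.023,0],[0,0,0],90],
    [[-0.005,-0.023,0],[0,0,0],90],
    [[0,0,0],[0,0,0],90],
    [[0,0,0],[0,0,0],90],
  ],
  squeeze=25,
)

```text
clock: 57.8
eef_pos: [390.1, 273.5, 130.8]
tcp_rot: [3.141, -0.001, 1.318]
contact_force: [0.7, 0.0, 1.0]
opening: 0.899
```

Run:
```python
from h import *
to(390,273.5,8,1.317)
f=grab_frame("top"); g=grab_frame("side")
cv2.imwrite("pics/p10.png",np.hstack([cv2.resize(f["pixels"][180:255,135:235,::-1],(400,300)),cv2.resize(g["pixels"][285:375,175:295,::-1],(400,300))]))
```

```text
t 57.8 pos [390.1 273.5 130.8] rpy [ 3.141e+00 -1.000e-03  1.318e+00] F [0.7 0.  1. ] op 0.899
shift [-1.000e-04 -2.000e-04  1.228e-01] turn [ 0.001 -0.001  0.001]
```

View pics/p10.png

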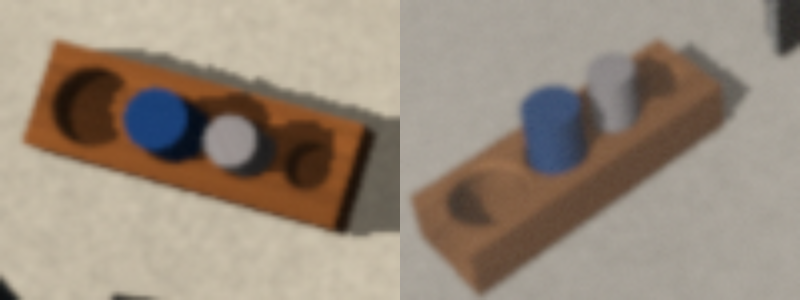

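Emit:
play_rows(
  moves=[
    [[0,0,0.03],[0,0,0],100],
    [[0,0,0.03],[0,0,0],100],
    [[0,0,0.03],[0,0,0],100],
    [[0,0,0.02],[0,0,0],100],
    [[0,0,0.009],[0,0,0],100],
    [[0,0,0.005],[0,0,0],100],
    [[0,0,0],[0,0,0],70],
    [[0,0,0],[0,0,0],55],
    [[0,0,0],[0,0,0],45],
    [[0,0,0],[0,0,0],38],
    [[0,0,0],[0,0,0],33],
    [[0,0,0],[0,0,0],28],
    [[0,0,0],[0,0,0],25],
    [[0,0,0],[0,0,0],22],
    [[0,0,0],[0,0,0],22],
    [[0,0,0],[0,0,0],22],
  ],
  squeeze=20,
)

```text
clock: 59.5
eef_pos: [390.1, 273.4, 6.8]
tcp_rot: [3.141, -0.0, 1.317]
contact_force: [-0.7, -0.7, 5.9]
opening: 0.248
```

Emit:
play_rows(
  moves=[
    [[0,0,0],[0,0,0],60],
    [[0,0,0],[0,0,0],70],
    [[0,0,-0.006],[0,0,0],80],
    [[0,0,-0.01],[0,0,0.1425],80],
    [[0,0,-0.007],[0,0,0.1425],80],
    [[0,0,0],[0,0,0.1425],80],
    [[0,0,0],[0,0,0.1425],80],
    [[0,0,0],[0,0,0.1425],80],
    [[0,0,0],[0,0,0.1425],80],
    [[0,0,0],[0,0,0.1425],80],
    [[0,0,0],[0,0,0.1425],80],
    [[0,0,0],[0,0,0.1425],80],
    [[0,0,0],[0,0,0.1425],80],
    [[0,0,0],[0,0,0.1425],80],
    [[0,0,0],[0,0,0],80],
    [[0,0,0],[0,0,0],80],
  ],
)

```text
clock: 61.1
eef_pos: [390.1, 273.3, 29.7]
tcp_rot: [-3.141, -0.0, -0.246]
contact_force: [-0.0, -0.2, -0.4]
opening: 0.805
```

Emit:
play_rows(
  moves=[
    [[0,0,0],[0,0,0],55],
    [[0,0,0],[0,0,0],45],
    [[0,0,0],[0,0,0],38],
    [[0,0,0],[0,0,0],33],
    [[0,0,0],[0,0,0],28],
    [[0,0,0],[0,0,0],24],
    [[0,0,0],[0,0,0],0],
    [[0,0,0],[0,0,0],0],
    [[0,0,0],[0,0,0],0],
    [[0,0,-0.01],[0,0,0],0],
    [[0,0,-0.02],[0,0,0],0],
    [[0,0,-0.02],[0,0,0],0],
    [[0,0,-0.025],[0,0,0],0],
    [[0,0,0],[0,0,0],0],
  ],
  squeeze=35,
)

```text
clock: 62.5
eef_pos: [391.6, 274.3, 107.5]
tcp_rot: [-3.138, -0.003, -0.251]
contact_force: [0.8, -0.5, -0.8]
opening: 0.245
```

Emit:
play_rows(
  moves=[
    [[0,0,0],[0,0,-0.1425],0],
    [[0,0,0],[0,0,-0.1425],0],
    [[0,0,0],[0,0,-0.1425],0],
    [[0,0,0],[0,0,-0.1425],0],
    [[0,0,0],[0,0,-0.1425],0],
    [[0,0,0],[0,0,-0.1425],0],
    [[0,0,0],[0,0,-0.1425],0],
    [[0,0,0],[0,0,-0.1425],0],
    [[0,0,0],[0,0,-0.1425],0],
    [[0,0,0],[0,0,-0.1425],0],
    [[0,0,0],[0,0,-0.1425],0],
    [[0,0,0],[0,0,0],0],
  ],
)

```text
clock: 63.7
eef_pos: [389.6, 273.0, 104.0]
tcp_rot: [-3.141, 0.001, 1.319]
contact_force: [0.1, -0.3, -0.7]
opening: 0.244
```

Emit:
play_rows(
  moves=[
    [[0.0002,0.02,0],[0,0,0],0],
    [[0.0002,0.02,0],[0,0,0],0],
    [[0.0002,0.02,0],[0,0,0],0],
    [[0.0002,0.02,0],[0,0,0],0],
    [[0.0002,0.02,0],[0,0,0],0],
    [[0.0002,0.02,0],[0,0,0],0],
    [[0.0002,0.02,0],[0,0,0],0],
    [[0.0005,0.02,0],[0,0,0],0],
    [[0,0,0],[0,0,0],0],
    [[0,0,0.02],[0,0,0],0],
    [[0,0,0.01],[0,0,0],0],
    [[0,0,0.006],[0,0,0],0],
    [[0,0,0],[0,0,0],0],
    [[0,0,0],[0,0,0],0],
    [[0,0,0],[0,0,0],0],
  ],
)

```text
clock: 65.2
eef_pos: [545.7, 235.2, 69.2]
tcp_rot: [3.141, -0.001, 1.317]
contact_force: [0.3, -0.3, -0.4]
opening: 0.246
```

```bash
python3 -c "
from h import *
to(545.4,235,60,1.318)"
```

```text
t 65.2 pos [545.7 235.2  69.2] rpy [ 3.141e+00 -1.000e-03  1.317e+00] F [ 0.3 -0.3 -0.4] op 0.246
shift [-0.0003 -0.0002  0.0092] turn [ 0.001 -0.001 -0.001]
```

Emit:
play_rows(
  moves=[
    [[-0.0002,0,0.002],[0,0,0],0],
    [[0,0,0.002],[0,0,0],0],
    [[0,0,0.002],[0,0,0],0],
    [[0,0,0.002],[0,0,0],0],
    [[0,0,0.001],[0,0,0],0],
    [[0,0,0],[0,0,0],0],
    [[0,0,0],[0,0,0],0],
    [[0,0,0],[0,0,0],0],
  ],
)

```text
clock: 66.0
eef_pos: [545.4, 234.7, 59.5]
tcp_rot: [3.142, 0.0, 1.317]
contact_force: [1.5, 0.1, -0.4]
opening: 0.245
```

Emit:
play_rows(
  moves=[
    [[0,0,0.002],[0,0,0],0],
    [[0,0,0.002],[0,0,0],0],
    [[0,0,0.002],[0,0,0],0],
    [[0,0,0.002],[0,0,0],0],
    [[0,0,0.002],[0,0,0],0],
    [[0,0,0.002],[0,0,0],0],
    [[0,0,0.002],[0,0,0],0],
    [[0,0,0.002],[0,0,0],0],
    [[0,0,0],[0,0,0],0],
    [[0,0,0],[0,0,0],0],
  ],
)

```text
clock: 67.0
eef_pos: [545.3, 234.7, 43.4]
tcp_rot: [3.142, 0.0, 1.317]
contact_force: [0.9, 1.2, -1.5]
opening: 0.247
```

Emit:
play_rows(
  moves=[
    [[0,0,0.0015],[0,0,0],0],
    [[0,0,0.0015],[0,0,0],0],
    [[0,0,0],[0,0,0],0],
    [[0,0,0],[0,0,0],35],
    [[0,0,0],[0,0,0],60],
    [[0,0,0],[0,0,0],80],
    [[0,0,0],[0,0,0],80],
    [[0,0,-0.03],[0,0,0],80],
    [[0,0,-0.03],[0,0,0],80],
    [[0,0,-0.03],[0,0,0],80],
    [[0,-0.02,0],[0,0,0],80],
    [[0,-0.03,0],[0,0,0],80],
    [[0,-0.03,0],[0,0,0],80],
    [[0,-0.03,0],[0,0,0],80],
    [[0,-0.03,0],[0,0,0],80],
    [[0,-0.03,0],[0,0,0],80],
    [[0,0,0],[0,0,0],80],
  ],
)

```text
clock: 68.7
eef_pos: [377.5, 277.2, 130.3]
tcp_rot: [-3.14, 0.002, 1.318]
contact_force: [0.2, -0.5, -0.1]
opening: 0.804
```

Run:
```python
from h import *
print(sense()["eef_pos"].round(1))
f=grab_frame("top"); g=grab_frame("side")
def c(f,x0,y0,w,h): return cv2.resize(np.ascontiguousarray(f["pixels"][y0:y0+h,x0:x0+w,::-1]),(400,300),interpolation=cv2.INTER_CUBIC)
cv2.imwrite("pics/end.png",np.vstack([np.hstack([c(f,135,180,100,75),c(g,175,285,120,90)]),np.hstack([c(f,385,145,104,78+10),c(f,230,90,210,157)])]))
f0=np.load("f0.npy",allow_pickle=True).item()
for n,lo,hi,b in [("mug",(95,80,40),(125,255,255),(235,90,295,150)),("can",(0,120,60),(35,255,255),(330,88,364,135)),("lock",(12,110,70),(30,255,255),(380,105,428,152))]:
    print(n,[meas(x,mask(x,lo,hi,b),30)[0] for x in(f0,f)])
```

```text
[377.5 277.2 130.3]
mug [array([775.4, 125.9]), array([774.4, 126. ])]
can [array([781.1, -41.9]), array([780.4, -43.4])]
lock [array([ 752.6, -186.5]), array([ 752.7, -186.4])]
```

View pics/end.png

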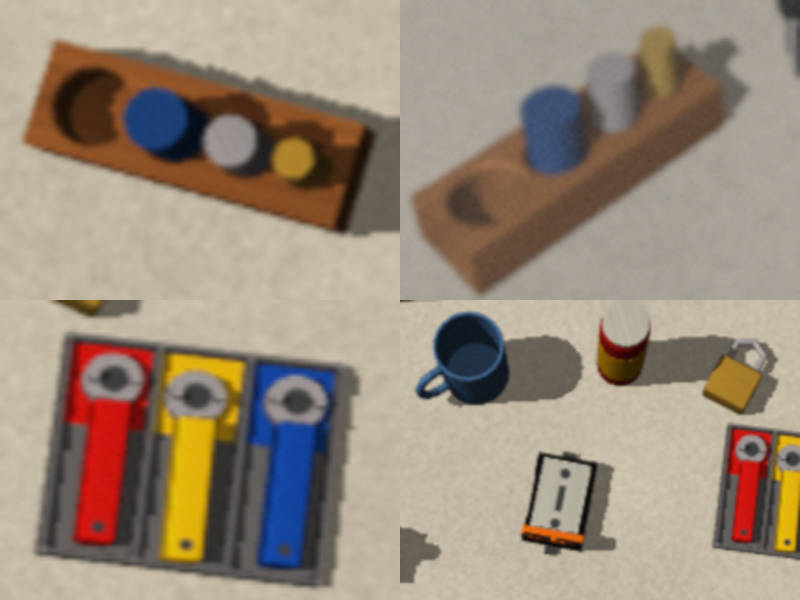

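Run:
```python
from h import *
f=grab_frame("top"); d=np.array([.9936,-.1126]); e=np.array([.1126,.9936])
for n,lo,hi,b,c in [("R",(0,150,80),(8,255,255),(385,190,440,240),(633.5,-206.8)),("Y",(20,130,90),(35,255,255),(390,190,480,240),(627.4,-260.8)),("B",(100,120,60),(130,255,255),(440,195,495,245),(621.3,-314.7))]:
    m=mask(f,lo,hi,b); v,u=np.nonzero(m); P=cast(f,np.c_[u,v],24)-np.array(c); x=P@d; y=P@e; t=x<-25
    print(n,"origin x",round(x.min()-1+65,1),"y@tail",round((y[x<-50].max()+y[x<-50].min())/2,1),"y@mid",round((y[t&(x>-40)].max()+y[t&(x>-40)].min())/2,1), "width",round(np.ptp(y[t&(x>-45)]),1))
```

```text
R origin x -3.7 y@tail -0.2 y@mid -0.0 width 24.2
Y origin x -8.6 y@tail 3.5 y@mid 3.9 width 25.1
B origin x -4.4 y@tail 1.4 y@mid 1.5 width 25.3
```

Run:
```python
from h import *
g=grab_frame("side"); d=np.array([.9936,-.1126]); e=np.array([.1126,.9936])
for n,lo,hi,c in [("R",(0,140,70),(8,255,255),(633.5,-206.8)),("Y",(18,120,70),(35,255,255),(627.4,-260.8)),("B",(100,100,50),(130,255,255),(621.3,-314.7))]:
    hsv=cv2.cvtColor(g["pixels"],cv2.COLOR_RGB2HSV); m=cv2.inRange(hsv,np.array(lo),np.array(hi)); v,u=np.nonzero(m)
    P=cast(g,np.c_[u,v],24)-np.array(c); x=P@d; y=P@e; k=(abs(y)<25)&(x<5)&(x>-85); x,y=x[k],y[k]
    far=[y[(x>a)&(x<=a+10)].min().round(1) for a in(-60,-50,-40,-30,-20,-10)]
    print(n,"x.min",x.min().round(1),"far-edge y by x",far)
```

```text
Traceback (most recent call last):
ValueError: zero-size array to reduction operation minimum which has no identity
```

Emit:
play_rows(
  moves=[
    [[-0.02,0.003,-0.02],[0,0,0],80],
    [[-0.036,0.0054,-0.02],[0,0,0],80],
    [[-0.036,0.0054,-0.02],[0,0,0],80],
    [[-0.036,0.0054,0],[0,0,0],80],
    [[-0.036,0.0054,0],[0,0,0],80],
    [[-0.036,0.0054,0],[0,0,0],80],
    [[-0.036,0.0054,0],[0,0,0],80],
    [[-0.036,0.0054,0],[0,0,0],80],
    [[-0.036,0.0054,0],[0,0,0],80],
    [[-0.036,0.0054,0],[0,0,0],80],
    [[-0.036,0.0054,0],[0,0,0],80],
    [[-0.036,0.0054,0],[0,0,0],80],
    [[-0.036,0.0054,0],[0,0,0],80],
    [[-0.036,0.0054,0],[0,0,0],80],
    [[-0.036,0.0054,0],[0,0,0],80],
    [[-0.036,0.0054,0],[0,0,0],80],
    [[-0.036,0.0054,0],[0,0,0],80],
    [[-0.036,0.0054,0],[0,0,0],80],
    [[-0.036,0.0054,0],[0,0,0],80],
    [[-0.02,0.003,0],[0,0,0],80],
  ],
)

```text
clock: 70.9
eef_pos: [307.2, -418.1, 190.6]
tcp_rot: [3.141, 0.001, 1.314]
contact_force: [0.3, 0.5, 0.5]
opening: 0.802
```

Run:
```python
from h import *
g=grab_frame("side"); d=np.array([.9936,-.1126]); e=np.array([.1126,.9936])
hsv=cv2.cvtColor(g["pixels"],cv2.COLOR_RGB2HSV)
for n,lo,hi,c in [("R",(0,140,70),(8,255,255),(633.5,-206.8)),("Y",(18,120,70),(35,255,255),(627.4,-260.8)),("B",(100,100,50),(130,255,255),(621.3,-314.7))]:
    m=cv2.inRange(hsv,np.array(lo),np.array(hi)); v,u=np.nonzero(m)
    P=cast(g,np.c_[u,v],24)-np.array(c); x=P@d; y=P@e; k=(abs(y)<28)&(x<5)&(x>-85); x,y=x[k],y[k]
    far=[round(float(y[(x>a)&(x<=a+10)].min(initial=99)),1) for a in(-70,-60,-50,-40,-30,-20,-10)]
    print(n,k.sum(),"x.min",round(float(x.min(initial=0)),1),"far-edge y by x",far)
```

```text
R 160 x.min -76.4 far-edge y by x [0.6, 2.2, 0.2, -1.8, -1.2, -0.6, -1.6]
Y 139 x.min -77.8 far-edge y by x [5.1, 2.7, 3.2, 2.0, 2.4, 2.9, 3.3]
B 117 x.min -77.5 far-edge y by x [7.4, 4.6, 3.2, 3.4, 3.7, 4.0, 4.3]
```

```bash
python3 -c "
from rig import *
print(sign_off())"
```

```text
the job is handed in; nothing more can be done
None
```

All the service parts are put away, and I handed the job in at about 71 s of the 208 s allowed. The sign-off gives no verdict, so the results below are from my own last checks.

- **Plates:** the three were lifted as one pile and tilted about 0.3 rad. I found the floor and end wall of the box by light contact, then laid the pile level under the orange lip. Both cameras show it flat in the box.
- **Spanners:** red, yellow and blue all lie in their own compartments with heads at the painted ends.
    - **Yellow:** it moved a few millimetres after I placed it, probably the announced knock. My estimate is about 5 mm lengthwise and 4 mm across from centre, inside the 10 mm and 18 mm limits. The side view showed it lying flat like the other two, so I left it.
- **Collets:** all three were present. The 22, 28 and 34 mm ones stand in their matching holes, and the final tool heights correspond to about 24–25 mm of depth against the 21 mm needed. On the 34 mm collet I touched the rim once, lightly, because I over-corrected on a position reading; I lifted, moved back about 1.5 mm, and it went in.
- **Mug, oil can and padlock:** comparing top views from the start and the end, none moved more than 2 mm, which is about measurement noise.

One finding to note: the hole positions I used at first were about 1–2 mm off, and I corrected them from the images and the side forces during insertion. One move call was refused for having 21 rows, and nothing moved in it. I viewed 16 pictures in all, which is the cap.

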